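# Put the doming punch away and fasten the punch case

### The arm

A 7-joint arm with a two-finger parallel gripper is mounted at the origin on the work surface. World frame = base frame: x ahead of the robot, y to its left, z up, the work surface at z = 0. Lengths are in m, angles in rad, forces in N, time in s.
With the tool pointing down it reaches from about 0.4 to 0.85 m from the base axis. Payload 10.4 kg.
Tool frame: the origin (TCP) lies midway between the tips of the shut fingers; the grasp point (between the pads) lies 19 mm behind it; z points along the fingers, y is the line along which they close (so a half turn about z gives the same grasp; the last joint's range is limited). The gripper opens to 85 mm and grips with 20 to 120 N. Pads are 22 mm wide; open, the fingers measure 114 mm over their backs; the gripper's body (76 mm by 85 mm) begins 54 mm behind the grasp point. The pads swing forward as they close: fully open they stand 13 mm farther back than shut.
Start: joints at [1.322, 0.332, -0.065, 1.46, 0.022, 1.35, -0.088], TCP at [0.14, -0.609, 0.231] pointing down, gripper open.
Joint ranges: [-2.6, 2.6], [-0.5, 2.12], [-1.47, 1.34], [0.16, 2.42], [-1.27, 4.41], [0.06, 2.06], [-2.6, 2.6]. Speed limits (rad/s): [2.22, 2.22, 2.79, 2.79, 3.14, 3.14, 3.14].

### API

Orientations are given as a unit quaternion [x, y, z, w].
In Python, from workcell import monitor, eyes, manip gives the robot as it stands.
- The arm moves only by the tool send_rows, never from a script. Its arguments are lists of equal length, an entry for each row: "offset": the shift along the tool's x, y, z in mm, a list of three; "roll": the turn about the tool's z in rad. In form: {"offset": [[tx, ty, tz], ...], "roll": [roll, ...]}. A call has exactly 5 rows; each row is the pose to reach, as a shift and turn from the pose commanded when the call began, along the tool's axes at that moment; what a row does not reach only later rows make up. A row lasts 1/12 s, in which the tool goes at most 41.7 mm and 7.16 degrees, less where a joint would pass 70% of its speed; a pose out of reach is approached as far as the arm can. A call with a gripper value outside its range is refused whole. "jaw" is the opening, from 0 (shut) to 1 (fully open), set as the call begins (left out, the last holds). The fingers move at their own pace and stop on an object; "newtons" is the grip in N (left out, the last holds). Time passes only in rows, so rows that repeat a pose let the fingers close, or fill a call up. It gives the time, the measured TCP pose, the force and the opening at its end, in the units of the state.
- monitor.get_obs(): the state, without advancing time (a new reading comes with each control period).
- eyes.camera(name): name is "scene" or "top" or "wrist"; returns (picture, depth): 420x560x3 uint8, blue, green, red; 420x560 float32, m along the optical axis (not along the pixel's ray), 0 where there is no reading.
- eyes.camera_params(name): a dict with "fovy" (degrees; the focal length in pixels is half the picture's height over the tangent of half this angle, whatever the lens; pixels are square), "cx", "cy" (the principal point, pixels), "R" (3x3) and "t" (3): a world point X has camera coordinates R X + t. Camera axes: x right, y down, z forward; pixel columns grow to the right and rows downward; lengths in m; the calibration is good to about 2 mm. A picture is of the moment at which its call begins: read the wrist's pose just before it. camera_params takes no time and is no camera call; for the wrist camera it gives the pose at the moment of the call.
- manip.hand_in(): hands the job in, once; it reports no verdict.
The state is a dict: "clock": time; "joint_pos": joint angles; "joint_velocities": joint speeds; "tau": joint torques, N m; "position": TCP position; "ee_rot": TCP orientation; "ft_force": force on the tool from outside, world axes, zero at the start; "torque": the same for the moment, N m; "grip_width": opening from 0.0 (shut) to 1.0 (fully open).
Only numpy, scipy, OpenCV 4.12 (cv2) and the standard library are available. Lean on these libraries where they do the work, as an engineer would, in place of code of your own. Each camera call takes 0.05 s, during which the arm holds its last target. There are 200 camera calls.

### The job

Put the doming punch that is standing on the steel bench block back into the empty bore of the wooden punch case: lower it in upright, right to the bottom, before letting go. Then shut the lid without slamming it, and last swing the brass hasp down over the staple until it lies flat against the front of the case. Leave the punches already in the case and the other loose things on the bench where they are.

Things in the scene. Friction and masses are not known exactly. Their poses are not given: they have to be found in the camera images.
- case: Dark wooden punch case, fixed to the bench, lid open. Origin: centre of its underside; x points from its front (staple side) to its back (hinge side), y along its length, z up. Box 160 mm deep (x), 260 long (y), 70 high to the rim, walls 10. In front, inside, lies a flat steel block, top at z = 32.
- bore (a point): Centre of the bottom of the empty bore (case x = +10, y = +15, z = 18 mm): 18.5 mm across, 30 mm deep, upright, in a pale wooden rack whose top is at z = 48. It is one of four bores in a row at case x = +10; the others, at y = -95, -52 and +90, hold punches that reach up to z = 93.
- lid (a joint): Angle of the lid, rad: 0 shut, grows as it opens, stop at 1.2 (brass stays let it go no further). It starts near the stop and leans forward over the bores, so that a tool cannot come straight down on them. Stiff hinges: it stays at any angle; about 0.45 N m moves it, more or less its weight (0.35 kg).
- lid_hinge (a point): Middle of the lid's hinge line, which runs along the case's y axis at case x = +80, z = 70 mm. The lid is a hollow shell 160 x 260 x 40 mm, top and walls 8 mm thick, its lower edge on the rim when shut; shut, its top is 110 mm above the bench.
- lid_front (a point): Middle of the upper front edge of the lid (160 mm in front of the hinge line and 40 mm above it when the lid is shut).
- hasp (a joint): Angle of the brass hasp strap against the lid, rad: 0 when it hangs flat on the front of the shut case with the staple through its slot, pi/2 when it stands straight out from the lid's front, 2.9 when folded up (stop). Starts between 1.7 and 2.6. It stays where it is left (0.03 N m friction).
- hasp_pivot (a point): Middle of the hasp's pivot, parallel to the case's y axis, 4 mm in front of the lid's front face and 10 mm above the lid's lower edge; with the lid shut at case x = -84, y = 0, z = 80 mm. The strap is 32 mm wide, 3 thick, with a 10 x 24 mm slot centred 28 mm from the pivot.
- hasp_end (a point): Middle of the curled lip at the free end of the hasp strap, 60 mm from the pivot. Hanging flat on the shut case it lies at case x = -84, y = 0, z = 20 mm.
- staple (a point): Middle of the staple, a brass loop of 4 mm bar on the front face of the case, standing out to case x = -91.5 mm, from z = 43 to 61 mm at y = 0. This point: case x = -85, y = 0, z = 52. The solid end of the strap below the slot (40 to 60 mm from the pivot) hangs below it and can be pressed.
- punch: The steel doming punch to put away: plain round bar 16 mm in diameter, 75 mm long, 0.12 kg, with a flat foot and a rounded top, standing on its foot on the bench block. Origin: centre of its foot; z along the bar, up.
- bench_block: Fixed square block of dark steel, 90 x 90 x 25 mm. Origin: centre of its underside.
- punch_10: Steel punch in the case, 10 mm in diameter, 75 mm long. Origin: centre of its foot. Leave it alone.
- punch_12: Steel punch in the case, 12 mm in diameter, 75 mm long. Origin: centre of its foot. Leave it alone.
- punch_20: Steel punch in the case, 20 mm in diameter, 75 mm long. Origin: centre of its foot. Leave it alone.
- cork: Loose cork block, 100 x 80 x 25 mm, not part of the job. Origin: centre of its underside.
- brick: Loose pale soldering brick, 140 x 70 x 32 mm, not part of the job. Origin: centre of its underside.
- tub: Loose white plastic cup, 90 mm across, 85 mm high, not part of the job. Origin: centre of its underside.
- jar: Loose glass jar with a screw cap, 64 mm across, 75 mm high, not part of the job. Origin: centre of its underside.
- cube: Loose steel doming cube, 50 mm, not part of the job. Origin: centre of its underside.
- hammer: Loose hammer lying on the bench, 220 mm long, not part of the job. x along its handle.
- pliers: Loose small pliers lying on the bench, 155 mm long, not part of the job. x along the jaws.

How it is judged:
By the outcome, as a careful person would: the job done as asked, in the order asked, and still so for the second after the job is handed in, with the robot touching nothing.
It also fails if it takes over 72 s, if anything falls off the work surface, if the arm or the gripper's body presses on something with over 40 N, if the wrist force passes 120 N, or if a joint passes its speed limit or range.

## Working session

There is one attempt and no reset: what is moved stays moved. The work goes in short steps, Python scripts to look and compute and a tool call to move; the robot and the scene stay as the last step left them, time stands still between calls to the robot, and variables do not carry over. Pictures are saved under pics/ and viewed, on a budget of 10 in all, crops included, one or two more only if the job needs it, and the job is handed in when it is done.

Besides the shell and the picture viewer there is one more tool, called after "Request:" by a JSON object that holds its "fn" and its "kwargs", one argument or row to a line. send_rows: Moves the arm, as the interface text tells. Its arguments: {"type":"object","properties":{"offset":{"type":"array"},"roll":{"type":"array"},"jaw":{"type":"number"},"newtons":{"type":"number"}},"required":["offset","roll"]}

```bash
mkdir -p pics; ls
python3 - <<'E'
from workcell import monitor, eyes, manip
import cv2, numpy as np
s=monitor.get_obs(); print({k:np.round(v,3) for k,v in s.items()})
ims=[]
for n in("scene","top"):
    p,d=eyes.camera(n); np.save(f'pics/{n}_d.npy',d); cv2.imwrite(f'pics/{n}.png',p)
    c=eyes.camera_params(n); print(n,{k:np.round(v,4).tolist() for k,v in c.items()})
    cv2.imwrite(f'pics/{n}_v.png',cv2.resize(p,(800,600)))
E
```

```text
pics
{'clock': np.float64(0.0), 'joint_pos': array([ 1.322,  0.333, -0.065,  1.461,  0.022,  1.35 , -0.089]), 'joint_velocities': array([ 0.001,  0.001,  0.   , -0.002,  0.002, -0.001,  0.002]), 'tau': array([-1.0000e-03, -6.2545e+01,  4.9000e-02, -3.9161e+01,  1.6000e-02,
        1.0000e-02,  0.0000e+00]), 'position': array([ 0.14 , -0.609,  0.23 ]), 'ee_rot': array([ 0.994,  0.113, -0.   , -0.001]), 'ft_force': array([-0.004, -0.271, -0.112]), 'torque': array([ 0.003,  0.039, -0.003]), 'grip_width': np.float64(1.005)}
scene {'fovy': 44.8898, 'cx': 286.1292, 'cy': 211.828, 'R': [[0.6008, 0.7994, 0.0003], [0.5187, -0.3895, -0.761], [-0.6082, 0.4574, -0.6487]], 't': [-0.2648, -0.2602, 1.6169]}
top {'fovy': 47.5204, 'cx': 285.1765, 'cy': 217.151, 'R': [[-0.0127, -0.9999, -0.004], [-0.9981, 0.013, -0.0608], [0.0608, 0.0032, -0.9981]], 't': [-0.0914, 0.5813, 1.3049]}
```

View pics/scene_v.png

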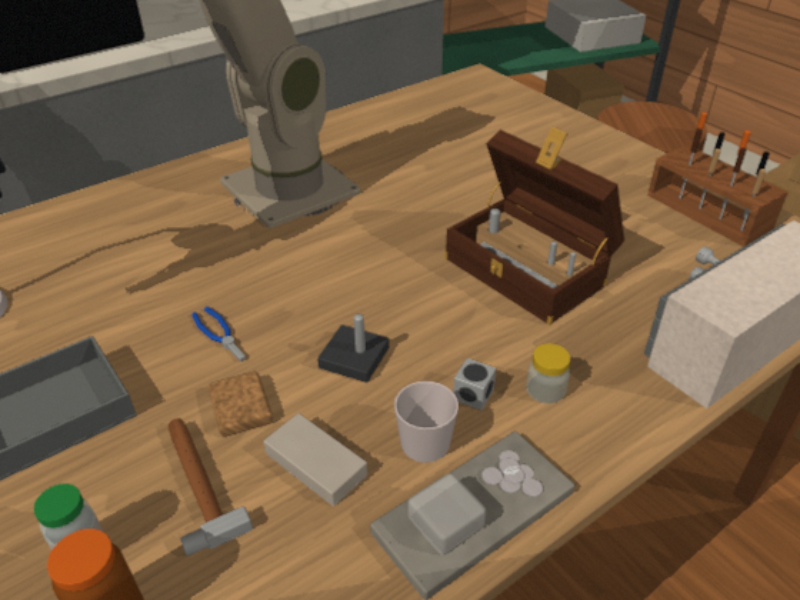

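View pics/top_v.png

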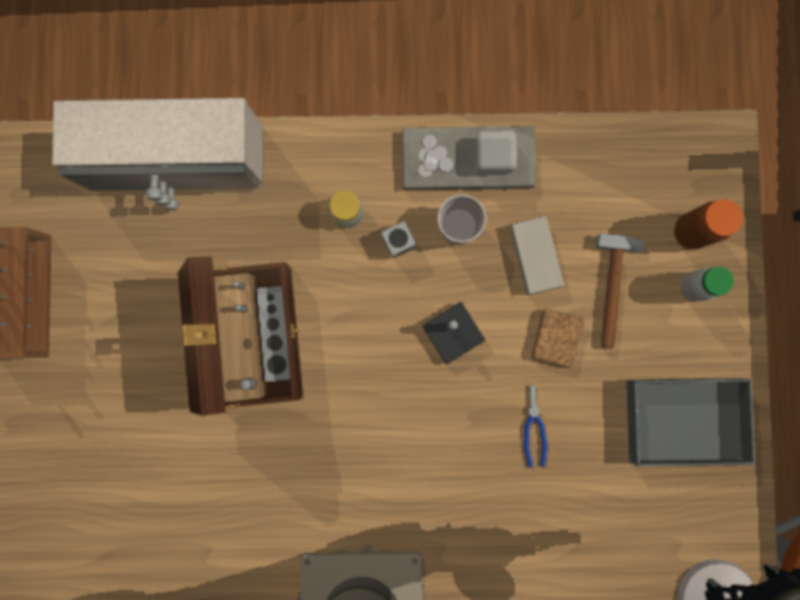

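The pictures show the case at left in the top view (hinge side +y; the empty bore near (247,343) of the 800x600 picture). The punch stands on the block near (453,325). I'll measure both from depth.

```bash
cat > h.py <<'E'
import numpy as np, cv2
from workcell import monitor, eyes, manip
def shot(n,save=None):
    c=eyes.camera_params(n); p,d=eyes.camera(n)
    if save: cv2.imwrite(save,p)
    return p,d,c
def K(c): 
    f=210/np.tan(np.radians(c['fovy'])/2); return f,c['cx'],c['cy']
def cloud(d,c):
    f,cx,cy=K(c); v,u=np.mgrid[:420,:560]
    P=np.stack([(u-cx)/f*d,(v-cy)/f*d,d],-1)
    W=(P-np.array(c['t']))@np.array(c['R']); W[d==0]=np.nan; return W
def ray(u,v,c,z):
    f,cx,cy=K(c); R=np.array(c['R']);t=np.array(c['t'])
    o=-R.T@t; r=R.T@np.array([(u-cx)/f,(v-cy)/f,1]); return o+r*(z-o[2])/r[2]
def pix(X,c):
    f,cx,cy=K(c); q=np.array(c['R'])@np.array(X)+c['t']; return q[0]/q[2]*f+cx,q[1]/q[2]*f+cy
E
python3 - <<'E'
from h import *
for n in("top","scene"):
    c=eyes.camera_params(n); d=np.load(f'pics/{n}_d.npy'); p=cv2.imread(f'pics/{n}.png'); W=cloud(d,c)
    x,y,z=np.moveaxis(W,-1,0)
    m=(z>.06)&(z<.11)&(abs(y+.1)<.15)&(abs(x-.47)<.06)
    if n=="top": m=(z>.08)&(z<.11)&(y<0)&(y>-.3)&(x<.55)&(x>.3)
    k,l,s,ce=cv2.connectedComponentsWithStats(m.astype(np.uint8))
    for i in range(1,k):
        if s[i,4]>4: print(n,'punch?',s[i],W[l==i].mean(0).round(4),W[l==i].min(0).round(3),W[l==i].max(0).round(3))
    m=(z>.064)&(z<.076)&(y>.05)&(y<.35)&(x>.2)&(x<.7)
    Q=W[m][:,:2]; r=cv2.minAreaRect(Q.astype(np.float32)); print('rim',len(Q),r,cv2.boxPoints(r).round(4).tolist())
    m=(z>.12)&(z<.3)&(y>.05)&(y<.5)&(x>.2)&(x<.75); Q=W[m]; 
    print('lid',len(Q),Q.min(0).round(3),Q.max(0).round(3))
E
```

```text
top punch? [314 227   7   4  21] [ 0.5452 -0.1819  0.0972] [ 0.541 -0.19   0.086] [ 0.549 -0.174  0.105]
rim 748 ((0.5358953475952148, 0.18382270634174347), (0.2605552673339844, 0.13421151041984558), 5.397722244262695) [[0.39989998936653137, 0.23839999735355377], [0.4124999940395355, 0.10480000078678131], [0.6718999743461609, 0.12929999828338623], [0.6593000292778015, 0.2628999948501587]]
lid 2624 [0.397 0.2   0.12 ] [0.661 0.308 0.282]
rim 1205 ((0.5348351001739502, 0.2100065052509308), (0.26462268829345703, 0.18439476191997528), 5.376434326171875) [[0.3944999873638153, 0.28940001130104065], [0.4117000102996826, 0.10580000281333923], [0.6751999855041504, 0.1306000053882599], [0.6578999757766724, 0.3142000138759613]]
lid 2975 [0.399 0.201 0.12 ] [0.665 0.311 0.278]
```

Run:
```python
from h import *
from scipy.spatial.transform import Rotation as Ro
s=monitor.get_obs(); T=Ro.from_quat(s['ee_rot']).as_matrix(); p,d,c=shot('wrist','pics/w0.png')
R=np.array(c['R']); o=-R.T@c['t']; print('cam in tool',T.T@(o-s['position']),'axis',T.T@R[2], 'T',T.round(3).tolist())
W=cloud(d,c); print(np.nanpercentile((W-s['position'])[...,2],[1,50,99]))
# what's in the picture in tool frame near fingers
t=(W-s['position'])@T; m=(t[...,2]<.02)&(d>0); print(m.sum(), t[m].min(0),t[m].max(0))
# lid/hasp geometry in case frame
a=np.radians(5.39); cx=np.array([-np.sin(a),np.cos(a)]); cy=np.array([-np.cos(a),-np.sin(a)]); C=np.array([.5347,.1967])
for n in('top','scene'):
    W=cloud(np.load(f'pics/{n}_d.npy'),eyes.camera_params(n)).reshape(-1,3)
    q=np.c_[(W[:,:2]-C)@cx,(W[:,:2]-C)@cy,W[:,2]]*1000
    for y0,y1 in((-120,-30),(30,120),(-14,14)):
        m=(q[:,1]>y0)&(q[:,1]<y1)&(q[:,2]>150)&(abs(q[:,0])<200); Q=q[m]
        for z in range(150,300,12):
            k=Q[abs(Q[:,2]-z)<6]
            if len(k): print(n,(y0,y1),z,len(k),k[:,0].min().round(),k[:,0].max().round())
```

```text
cam in tool [ 7.99555408e-02 -7.45202834e-05 -1.43554516e-01] axis [-3.12435573e-01  8.70238589e-04  9.49938553e-01] T [[0.975, 0.224, -0.0], [0.224, -0.975, 0.001], [-0.0, -0.001, -1.0]]
[-0.98043162 -0.22930177  0.09075594]
41905 [-0.01339649 -0.07472267 -0.0969823 ] [ 0.02109784  0.07441857 -0.01356828]
top (-120, -30) 150 9 86.0 88.0
top (-120, -30) 162 24 81.0 85.0
top (-120, -30) 174 23 75.0 81.0
top (-120, -30) 186 30 69.0 75.0
top (-120, -30) 198 22 64.0 69.0
top (-120, -30) 210 95 15.0 64.0
top (-120, -30) 222 499 15.0 59.0
top (-120, -30) 234 140 34.0 53.0
top (30, 120) 150 10 86.0 88.0
top (30, 120) 162 26 81.0 86.0
top (30, 120) 174 24 75.0 80.0
top (30, 120) 186 29 69.0 75.0
top (30, 120) 198 23 64.0 69.0
top (30, 120) 210 95 15.0 64.0
top (30, 120) 222 522 15.0 59.0
top (30, 120) 234 132 32.0 53.0
top (-14, 14) 162 1 85.0 85.0
top (-14, 14) 174 1 77.0 77.0
top (-14, 14) 198 1 69.0 69.0
top (-14, 14) 210 14 15.0 21.0
top (-14, 14) 222 52 15.0 42.0
top (-14, 14) 234 68 20.0 46.0
top (-14, 14) 246 41 26.0 39.0
top (-14, 14) 258 46 35.0 46.0
top (-14, 14) 270 60 39.0 54.0
t
[... 164 characters left out ...]
 31.0
scene (-120, -30) 222 358 16.0 54.0
scene (-120, -30) 234 69 40.0 56.0
scene (30, 120) 150 38 49.0 84.0
scene (30, 120) 162 74 44.0 82.0
scene (30, 120) 174 22 37.0 75.0
scene (30, 120) 186 3 35.0 46.0
scene (30, 120) 198 4 24.0 38.0
scene (30, 120) 210 99 16.0 29.0
scene (30, 120) 222 284 14.0 58.0
scene (30, 120) 234 60 36.0 56.0
scene (-14, 14) 150 11 77.0 83.0
scene (-14, 14) 162 24 74.0 81.0
scene (-14, 14) 174 6 72.0 75.0
scene (-14, 14) 198 1 27.0 27.0
scene (-14, 14) 210 30 16.0 25.0
scene (-14, 14) 222 55 16.0 46.0
scene (-14, 14) 234 67 22.0 52.0
scene (-14, 14) 246 41 29.0 42.0
scene (-14, 14) 258 44 36.0 48.0
scene (-14, 14) 270 63 42.0 57.0
scene (-14, 14) 282 10 50.0 57.0
```

Request:
{"fn": "send_rows", "kwargs": {
  "offset": [
    [0,40,-20],
    [0,80,-40],
    [0,120,-60],
    [0,160,-80],
    [0,195,-80]
  ],
  "roll": [0,0,0,0,0]
}}

```text
clock: 0.57
position: [0.1781, -0.7756, 0.3098]
ee_rot: [0.994, 0.113, 0.0, 0.002]
ft_force: [1.0, -1.7, 0.8]
grip_width: 0.999
```

Request:
{"fn": "send_rows", "kwargs": {
  "offset": [
    [0,40,0],
    [0,80,0],
    [0,120,0],
    [0,160,0],
    [0,195,0]
  ],
  "roll": [0,0,0,0,0]
}}

```text
clock: 0.98
position: [0.1811, -0.8295, 0.2864]
ee_rot: [0.993, 0.114, -0.014, -0.007]
ft_force: [0.7, 0.4, -1.0]
grip_width: 0.999
```

Request:
{"fn": "send_rows", "kwargs": {
  "offset": [
    [0,40,0],
    [0,80,0],
    [0,120,0],
    [0,160,0],
    [0,195,0]
  ],
  "roll": [0,0,0,0,0]
}}

```text
clock: 1.4
position: [0.2174, -0.8347, 0.2676]
ee_rot: [0.99, 0.141, -0.001, -0.003]
ft_force: [2.5, 0.4, -0.6]
grip_width: 0.999
```

Run:
```python
from h import *
s=monitor.get_obs(); print({k:np.round(s[k],3) for k in('joint_pos','position','ee_rot')})
```

```text
{'joint_pos': array([ 1.336,  1.091, -0.675,  0.19 ,  0.626,  1.907, -0.077]), 'position': array([ 0.217, -0.835,  0.268]), 'ee_rot': array([ 0.99 ,  0.141, -0.001, -0.003])}
```

Request:
{"fn": "send_rows", "kwargs": {
  "offset": [
    [0,-20,0],
    [0,-40,0],
    [0,-60,0],
    [0,-60,0],
    [0,-60,0]
  ],
  "roll": [0,0,0,0,0]
}}

```text
clock: 1.82
position: [0.1889, -0.7775, 0.267]
ee_rot: [0.991, 0.133, -0.011, -0.005]
ft_force: [0.5, -0.7, 0.5]
grip_width: 1.0
```

Run:
```python
from h import *
s=monitor.get_obs(); print({k:np.round(s[k],4) for k in('joint_pos','position','ee_rot')})
```

```text
{'joint_pos': array([ 1.521 ,  0.8456, -0.6794,  0.6987,  0.5113,  1.722 , -0.2007]), 'position': array([ 0.1889, -0.7775,  0.267 ]), 'ee_rot': array([ 0.9911,  0.1329, -0.0108, -0.0055])}
```

Request:
{"fn": "send_rows", "kwargs": {
  "offset": [
    [30,-19,-20],
    [60,-38,-40],
    [90,-57,-60],
    [120,-76,-80],
    [150,-94,-100]
  ],
  "roll": [-0.12,-0.24,-0.36,-0.48,-0.6]
}}

```text
clock: 2.23
position: [0.3129, -0.6494, 0.367]
ee_rot: [0.907, 0.422, -0.008, -0.007]
ft_force: [0.6, -0.4, -0.1]
grip_width: 0.999
```

Request:
{"fn": "send_rows", "kwargs": {
  "offset": [
    [38,2,-12],
    [76,4,-24],
    [114,7,-36],
    [152,10,-48],
    [190,12,-60]
  ],
  "roll": [-0.12,-0.24,-0.36,-0.48,-0.6]
}}

```text
clock: 2.65
position: [0.4468, -0.5129, 0.4246]
ee_rot: [0.742, 0.671, -0.005, -0.009]
ft_force: [0.2, -0.4, -0.0]
grip_width: 1.0
```

Request:
{"fn": "send_rows", "kwargs": {
  "offset": [
    [39,14,0],
    [78,27,0],
    [117,41,0],
    [156,54,0],
    [190,68,0]
  ],
  "roll": [-0.1,-0.18,-0.18,-0.18,-0.18]
}}

```text
clock: 3.07
position: [0.5345, -0.3295, 0.4241]
ee_rot: [0.68, 0.733, -0.004, -0.009]
ft_force: [0.5, 0.2, 0.2]
grip_width: 1.001
```

Request:
{"fn": "send_rows", "kwargs": {
  "offset": [
    [38,15,0],
    [76,30,0],
    [114,46,0],
    [152,61,0],
    [189,77,0]
  ],
  "roll": [0,0,0,0,0]
}}

```text
clock: 3.48
position: [0.597, -0.1357, 0.424]
ee_rot: [0.68, 0.733, -0.003, -0.01]
ft_force: [-0.2, 0.1, 0.3]
grip_width: 0.997
```

Request:
{"fn": "send_rows", "kwargs": {
  "offset": [
    [40,2,0],
    [80,4,0],
    [120,8,0],
    [160,12,0],
    [200,15,0]
  ],
  "roll": [0,0,0,0,0]
}}

```text
clock: 3.9
position: [0.5968, 0.0651, 0.4253]
ee_rot: [0.681, 0.733, -0.003, -0.01]
ft_force: [0.7, 0.1, 0.5]
grip_width: 0.997
```

Request:
{"fn": "send_rows", "kwargs": {
  "offset": [
    [40,-9,-6],
    [80,-18,-12],
    [120,-27,-18],
    [160,-36,-24],
    [200,-45,-30]
  ],
  "roll": [0,0,0,0,0]
}}

```text
clock: 4.32
position: [0.537, 0.2612, 0.4581]
ee_rot: [0.681, 0.733, -0.003, -0.011]
ft_force: [0.2, 0.3, -1.0]
grip_width: 1.0
```

Request:
{"fn": "send_rows", "kwargs": {
  "offset": [
    [28,-28,0],
    [56,-56,0],
    [84,-84,0],
    [112,-112,0],
    [142,-138,0]
  ],
  "roll": [0,0,0,0,0]
}}

```text
clock: 4.73
position: [0.3876, 0.3922, 0.4624]
ee_rot: [0.68, 0.733, -0.003, -0.011]
ft_force: [-0.3, 0.2, -0.6]
grip_width: 1.001
```

Request:
{"fn": "send_rows", "kwargs": {
  "offset": [
    [25,-32,-6],
    [50,-64,-12],
    [75,-96,-18],
    [100,-128,-24],
    [124,-158,-30]
  ],
  "roll": [0,0,0,0,0]
}}

```text
clock: 5.15
position: [0.2209, 0.504, 0.4968]
ee_rot: [0.68, 0.733, -0.004, -0.011]
ft_force: [-0.1, 0.5, -0.2]
grip_width: 0.998
```

Request:
{"fn": "send_rows", "kwargs": {
  "offset": [
    [15,-38,-4],
    [30,-76,-8],
    [45,-115,-12],
    [60,-154,-16],
    [77,-190,-20]
  ],
  "roll": [0,0,0,0,0]
}}

```text
clock: 5.57
position: [0.0258, 0.5659, 0.5211]
ee_rot: [0.68, 0.733, -0.005, -0.012]
ft_force: [1.1, 1.0, -0.1]
grip_width: 1.003
```

Request:
{"fn": "send_rows", "kwargs": {
  "offset": [
    [0,0,-40],
    [0,0,-80],
    [0,0,-120],
    [0,0,-160],
    [0,0,-200]
  ],
  "roll": [0,0,0,0,0]
}}

```text
clock: 5.98
position: [0.028, 0.5743, 0.5455]
ee_rot: [0.681, 0.732, -0.018, 0.006]
ft_force: [-0.5, 0.4, -0.7]
grip_width: 1.0
```

Run:
```python
from h import *
s=monitor.get_obs(); print({k:np.round(s[k],3) for k in('joint_pos','position','ee_rot')})
```

```text
{'joint_pos': array([-1.362,  0.34 , -0.385,  0.807,  0.118,  2.047, -1.603]), 'position': array([0.028, 0.574, 0.545]), 'ee_rot': array([ 0.681,  0.732, -0.018,  0.006])}
```

Request:
{"fn": "send_rows", "kwargs": {
  "offset": [
    [0,0,-40],
    [0,0,-80],
    [0,0,-120],
    [0,0,-160],
    [0,0,-200]
  ],
  "roll": [0,0,0,0,0]
}}

```text
clock: 6.4
position: [0.0275, 0.5652, 0.5769]
ee_rot: [0.681, 0.733, -0.003, -0.005]
ft_force: [0.3, 0.3, 0.4]
grip_width: 0.998
```

Request:
{"fn": "send_rows", "kwargs": {
  "offset": [
    [0,0,-40],
    [0,0,-80],
    [0,0,-120],
    [0,0,-160],
    [0,0,-200]
  ],
  "roll": [0,0,0,0,0]
}}

```text
clock: 6.82
position: [0.028, 0.5407, 0.6058]
ee_rot: [0.681, 0.732, 0.015, -0.022]
ft_force: [-0.8, 0.1, 0.1]
grip_width: 0.999
```

```bash
cat > st.py <<'E'
from h import *
from scipy.spatial.transform import Rotation as Ro
s=monitor.get_obs(); T=Ro.from_quat(s['ee_rot']).as_matrix()
print({k:np.round(s[k],3).tolist() for k in('clock','joint_pos','position','ft_force','grip_width')},'x',T[:,0].round(3),'z',T[:,2].round(3))
E
python3 st.py
```

```text
{'clock': 6.817, 'joint_pos': [-1.88, 0.232, 0.42, 0.817, -0.125, 2.058, -1.462], 'position': [0.028, 0.541, 0.606], 'ft_force': [-0.758, 0.103, 0.143], 'grip_width': 0.999} x [-0.071  0.996  0.053] z [-0.011  0.052 -0.999]
```

Request:
{"fn": "send_rows", "kwargs": {
  "offset": [
    [0,0,-40],
    [0,0,-80],
    [0,0,-120],
    [0,0,-160],
    [0,0,-200]
  ],
  "roll": [0,0,0,0,0]
}}

```text
clock: 7.23
position: [0.0274, 0.5175, 0.6334]
ee_rot: [0.681, 0.731, 0.034, -0.038]
ft_force: [-0.7, -0.3, -0.0]
grip_width: 1.002
```

Request:
{"fn": "send_rows", "kwargs": {
  "offset": [
    [0,0,-40],
    [0,0,-80],
    [0,0,-120],
    [0,0,-160],
    [0,0,-200]
  ],
  "roll": [0,0,0,0,0]
}}

```text
clock: 7.65
position: [0.0268, 0.4944, 0.6594]
ee_rot: [0.68, 0.729, 0.053, -0.055]
ft_force: [0.3, -0.7, -0.0]
grip_width: 1.0
```

Request:
{"fn": "send_rows", "kwargs": {
  "offset": [
    [20,0,-40],
    [40,0,-80],
    [60,0,-120],
    [80,0,-160],
    [100,0,-200]
  ],
  "roll": [0,0,0,0,0]
}}

```text
clock: 8.07
position: [0.0214, 0.5221, 0.6785]
ee_rot: [0.678, 0.728, 0.072, -0.072]
ft_force: [-1.0, -0.1, -0.2]
grip_width: 0.998
```

```bash
python3 st.py
```

```text
{'clock': 8.067, 'joint_pos': [-2.008, 0.169, 0.549, 0.732, -0.128, 2.058, -1.476], 'position': [0.021, 0.522, 0.678], 'ft_force': [-0.977, -0.094, -0.174], 'grip_width': 0.998} x [-0.07   0.977  0.202] z [-0.006  0.202 -0.979]
```

Request:
{"fn": "send_rows", "kwargs": {
  "offset": [
    [20,0,-40],
    [40,0,-80],
    [60,0,-120],
    [80,0,-160],
    [100,0,-200]
  ],
  "roll": [0,0,0,0,0]
}}

```text
clock: 8.48
position: [0.0164, 0.5373, 0.6985]
ee_rot: [0.676, 0.725, 0.091, -0.088]
ft_force: [0.1, 0.5, -1.0]
grip_width: 1.001
```

Request:
{"fn": "send_rows", "kwargs": {
  "offset": [
    [20,0,-40],
    [40,0,-80],
    [60,0,-120],
    [80,0,-160],
    [100,0,-200]
  ],
  "roll": [0,0,0,0,0]
}}

```text
clock: 8.9
position: [0.0115, 0.5433, 0.7193]
ee_rot: [0.674, 0.723, 0.109, -0.105]
ft_force: [0.1, -0.2, 0.1]
grip_width: 1.0
```

Request:
{"fn": "send_rows", "kwargs": {
  "offset": [
    [20,0,-40],
    [40,0,-80],
    [60,0,-120],
    [80,0,-160],
    [100,0,-200]
  ],
  "roll": [0,0,0,0,0]
}}

```text
clock: 9.32
position: [0.0069, 0.5422, 0.7409]
ee_rot: [0.672, 0.72, 0.126, -0.121]
ft_force: [-0.0, -0.0, -0.1]
grip_width: 1.0
```

Request:
{"fn": "send_rows", "kwargs": {
  "offset": [
    [20,0,-40],
    [40,0,-80],
    [60,0,-120],
    [80,0,-160],
    [100,0,-200]
  ],
  "roll": [0,0,0,0,0]
}}

```text
clock: 9.73
position: [0.0028, 0.5352, 0.763]
ee_rot: [0.669, 0.717, 0.143, -0.137]
ft_force: [-0.7, 0.1, 1.2]
grip_width: 1.0
```

```bash
python3 st.py
```

```text
{'clock': 9.733, 'joint_pos': [-1.985, 0.212, 0.559, 0.496, -0.181, 2.058, -1.507], 'position': [0.003, 0.535, 0.763], 'ft_force': [-0.701, 0.078, 1.186], 'grip_width': 1.0} x [-0.068  0.919  0.388] z [-0.005  0.389 -0.921]
```

Request:
{"fn": "send_rows", "kwargs": {
  "offset": [
    [20,0,-40],
    [40,0,-80],
    [60,0,-120],
    [80,0,-160],
    [100,0,-200]
  ],
  "roll": [0,0,0,0,0]
}}

```text
clock: 10.15
position: [-0.001, 0.5236, 0.7854]
ee_rot: [0.665, 0.713, 0.16, -0.153]
ft_force: [-0.7, -0.4, 0.4]
grip_width: 1.002
```

Request:
{"fn": "send_rows", "kwargs": {
  "offset": [
    [20,0,-40],
    [40,0,-80],
    [60,0,-120],
    [80,0,-160],
    [100,0,-200]
  ],
  "roll": [0,0,0,0,0]
}}

```text
clock: 10.57
position: [-0.0043, 0.5083, 0.8077]
ee_rot: [0.661, 0.709, 0.177, -0.169]
ft_force: [-0.0, 0.3, 0.0]
grip_width: 0.997
```

```bash
cat >> st.py <<'E'
import sys
if len(sys.argv)>1:  # successive world shifts (mm) -> tool axes
    for a in sys.argv[1:]:
        w=np.array([float(v) for v in a.split(',')]); print(a,'->',(T.T@w).round(1).tolist(),round(np.linalg.norm(w)))
E
python3 st.py 150,-40,-100 180,-90,-80 150,-140,-40 60,-195,-40 0,-200,0
```

```text
{'clock': 10.567, 'joint_pos': [-2.104, 0.17, 0.678, 0.449, -0.186, 2.058, -1.52], 'position': [-0.004, 0.508, 0.808], 'ft_force': [-0.017, 0.251, 0.021], 'grip_width': 0.997} x [-0.068  0.879  0.473] z [-0.006  0.474 -0.881]
150,-40,-100 -> [-92.6, 144.4, 68.3] 185
180,-90,-80 -> [-129.1, 171.8, 26.8] 217
150,-140,-40 -> [-152.1, 139.8, -31.9] 209
60,-195,-40 -> [-194.3, 46.6, -57.4] 208
0,-200,0 -> [-175.7, -12.5, -94.7] 200
```

```bash
python3 st.py 120,-40,-140 140,-80,-120 140,-130,-60 120,-160,-30 29,-180,-90 0,-91,-108
```

```text
{'clock': 10.567, 'joint_pos': [-2.104, 0.17, 0.678, 0.449, -0.186, 2.058, -1.52], 'position': [-0.004, 0.508, 0.808], 'ft_force': [-0.017, 0.251, 0.021], 'grip_width': 0.997} x [-0.068  0.879  0.473] z [-0.006  0.474 -0.881]
120,-40,-140 -> [-109.5, 113.4, 103.7] 189
140,-80,-120 -> [-136.5, 131.4, 67.0] 201
140,-130,-60 -> [-152.1, 129.9, -9.5] 200
120,-160,-30 -> [-162.9, 108.9, -50.0] 202
29,-180,-90 -> [-202.7, 15.2, -6.1] 203
0,-91,-108 -> [-131.0, -8.6, 52.0] 141
```

Request:
{"fn": "send_rows", "kwargs": {
  "offset": [
    [-22,23,21],
    [-44,45,42],
    [-66,68,62],
    [-88,91,83],
    [-110,113,104]
  ],
  "roll": [0,0,0,0,0]
}}

```text
clock: 10.98
position: [0.1119, 0.4689, 0.6691]
ee_rot: [0.66, 0.71, 0.177, -0.169]
ft_force: [0.9, -0.0, 1.9]
grip_width: 0.998
```

Request:
{"fn": "send_rows", "kwargs": {
  "offset": [
    [-27,26,13],
    [-54,52,26],
    [-82,78,40],
    [-109,105,54],
    [-136,131,67]
  ],
  "roll": [0,0,0,0,0]
}}

```text
clock: 11.4
position: [0.25, 0.39, 0.5513]
ee_rot: [0.66, 0.71, 0.176, -0.17]
ft_force: [-0.6, 2.0, -0.3]
grip_width: 1.0
```

Request:
{"fn": "send_rows", "kwargs": {
  "offset": [
    [-30,26,-2],
    [-60,52,-4],
    [-91,78,-6],
    [-122,104,-8],
    [-152,130,-10]
  ],
  "roll": [0,0,0,0,0]
}}

```text
clock: 11.82
position: [0.3914, 0.2584, 0.4915]
ee_rot: [0.662, 0.709, 0.176, -0.169]
ft_force: [0.6, 0.4, 0.6]
grip_width: 1.0
```

```bash
python3 st.py 120,-160,-30 29,-180,-90 0,-91,-108
```

```text
{'clock': 11.817, 'joint_pos': [-1.618, -0.479, 0.824, 1.589, 0.0, 1.531, -0.721], 'position': [0.391, 0.258, 0.492], 'ft_force': [0.566, 0.392, 0.575], 'grip_width': 1.0} x [-0.067  0.879  0.473] z [-0.006  0.474 -0.881]
120,-160,-30 -> [-162.8, 109.0, -50.1] 202
29,-180,-90 -> [-202.6, 15.4, -6.1] 203
0,-91,-108 -> [-131.0, -8.5, 52.0] 141
```

Request:
{"fn": "send_rows", "kwargs": {
  "offset": [
    [-33,22,-10],
    [-65,44,-20],
    [-98,66,-30],
    [-130,88,-40],
    [-163,109,-50]
  ],
  "roll": [0,0,0,0,0]
}}

```text
clock: 12.23
position: [0.5111, 0.0987, 0.4615]
ee_rot: [0.662, 0.709, 0.176, -0.169]
ft_force: [-0.3, 0.5, 1.2]
grip_width: 0.998
```

Request:
{"fn": "send_rows", "kwargs": {
  "offset": [
    [-40,3,-1],
    [-80,6,-2],
    [-120,9,-4],
    [-160,12,-5],
    [-200,15,-6]
  ],
  "roll": [0,0,0,0,0]
}}

```text
clock: 12.65
position: [0.49, -0.0398, 0.3893]
ee_rot: [0.665, 0.708, 0.181, -0.156]
ft_force: [-0.2, 0.0, -0.5]
grip_width: 1.002
```

Request:
{"fn": "send_rows", "kwargs": {
  "offset": [
    [-33,-2,13],
    [-66,-4,26],
    [-98,-6,39],
    [-131,-8,52],
    [-131,-8,52]
  ],
  "roll": [0,0,0,0,0]
}}

```text
clock: 13.07
position: [0.4487, -0.1041, 0.2992]
ee_rot: [0.669, 0.707, 0.183, -0.139]
ft_force: [-0.0, 0.2, 0.2]
grip_width: 0.999
```

```bash
python3 st.py
python3 - <<'E'
from h import *
p,d,c=shot('wrist','pics/w1.png'); np.save('pics/w1_d.npy',d)
p2,_,_=shot('scene'); 
cv2.imwrite('pics/v1.png',np.vstack([cv2.resize(p,(400,300)),cv2.resize(p2[60:330,150:510],(400,300))]))
W=cloud(d,c); x,y,z=np.moveaxis(W,-1,0)
for lo,hi in((.04,.07),(.07,.09),(.09,.105)):
    m=(z>lo)&(z<hi)&(abs(x-.545)<.05)&(abs(y+.182)<.05); print(lo,m.sum(),W[m].min(0).round(4) if m.any() else 0,W[m].max(0).round(4) if m.any() else 0, np.median(W[m],0).round(4))
m=(z>.018)&(z<.03)&(abs(x-.545)<.09)&(abs(y+.182)<.09); print('block',cv2.minAreaRect(W[m][:,:2].astype(np.float32)), np.median(z[m]))
E
```

```text
{'clock': 13.067, 'joint_pos': [-1.217, -0.5, 1.34, 1.776, 0.021, 1.483, 0.147], 'position': [0.449, -0.104, 0.299], 'ft_force': [-0.001, 0.245, 0.161], 'grip_width': 0.999} x [-0.066  0.895  0.442] z [ 0.049  0.445 -0.894]
0.04 91 [ 0.5388 -0.1838  0.0404] [ 0.5506 -0.1716  0.07  ] [ 0.5409 -0.1748  0.0565]
0.07 76 [ 0.5391 -0.1858  0.0705] [ 0.5511 -0.1716  0.09  ] [ 0.5408 -0.175   0.08  ]
0.09 176 [ 0.539  -0.1869  0.0901] [ 0.5548 -0.1717  0.1018] [ 0.5454 -0.1783  0.099 ]
block ((0.5348799228668213, -0.18483631312847137), (0.0901348665356636, 0.09023047983646393), 31.046812057495117) 0.02581792565229529
```

View pics/v1.png

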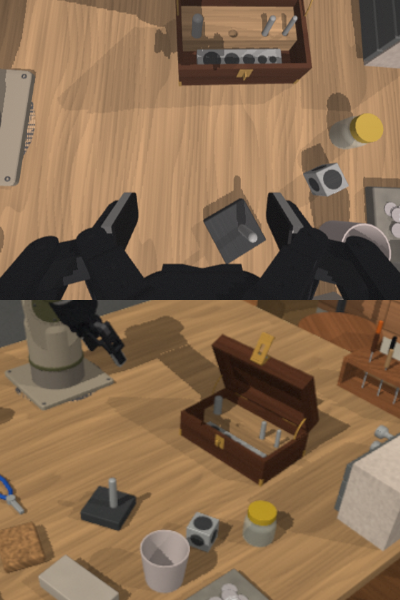

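The hand has drifted to joint limits (j2 and j3), caught by the elbow rather than by reach. I'll back off and swing in on a wider arc. The wrist picture shows the punch on the block at (235,235) of the top half, and the case beyond it.

```bash
python3 st.py -50,200,50 -70,180,50 -100,170,30 -50,180,0
```

```text
{'clock': 13.167, 'joint_pos': [-1.219, -0.5, 1.34, 1.772, 0.021, 1.484, 0.145], 'position': [0.45, -0.104, 0.301], 'ft_force': [0.287, 0.859, -0.292], 'grip_width': 0.994} x [-0.066  0.895  0.442] z [ 0.05   0.445 -0.894]
-50,200,50 -> [204.3, -38.7, 41.9] 212
-70,180,50 -> [187.7, -59.4, 32.0] 199
-100,170,30 -> [171.9, -91.2, 43.9] 199
-50,180,0 -> [164.3, -43.2, 77.7] 187
```

Request:
{"fn": "send_rows", "kwargs": {
  "offset": [
    [39,-8,8],
    [78,-16,16],
    [117,-24,24],
    [156,-31,32],
    [195,-38,40]
  ],
  "roll": [0,0,0,0,0]
}}

```text
clock: 13.58
position: [0.401, 0.0896, 0.3499]
ee_rot: [0.669, 0.707, 0.184, -0.138]
ft_force: [0.6, -0.2, 0.4]
grip_width: 1.004
```

Request:
{"fn": "send_rows", "kwargs": {
  "offset": [
    [38,-12,6],
    [76,-24,12],
    [113,-36,19],
    [150,-48,25],
    [188,-59,32]
  ],
  "roll": [0,0,0,0,0]
}}

```text
clock: 14.0
position: [0.3304, 0.2698, 0.4003]
ee_rot: [0.668, 0.707, 0.185, -0.139]
ft_force: [0.9, 0.6, 0.3]
grip_width: 0.999
```

Request:
{"fn": "send_rows", "kwargs": {
  "offset": [
    [34,-18,9],
    [69,-36,18],
    [103,-54,27],
    [138,-73,36],
    [172,-91,44]
  ],
  "roll": [0,0,0,0,0]
}}

```text
clock: 14.42
position: [0.2292, 0.44, 0.4296]
ee_rot: [0.668, 0.707, 0.184, -0.139]
ft_force: [0.9, 0.5, 0.5]
grip_width: 0.998
```

```bash
python3 st.py -50,180,0
```

```text
{'clock': 14.417, 'joint_pos': [-1.069, -0.303, 0.005, 1.772, -0.182, 1.244, -0.986], 'position': [0.229, 0.44, 0.43], 'ft_force': [0.889, 0.536, 0.471], 'grip_width': 0.998} x [-0.069  0.894  0.443] z [ 0.05   0.446 -0.894]
-50,180,0 -> [164.4, -42.7, 77.8] 187
```

```bash
python3 st.py 90,180,0 170,-110,0 130,-150,0 60,-190,0 0,-200,0 -100,-140,-100
```

```text
{'clock': 14.417, 'joint_pos': [-1.069, -0.303, 0.005, 1.772, -0.182, 1.244, -0.986], 'position': [0.229, 0.44, 0.43], 'ft_force': [0.889, 0.536, 0.471], 'grip_width': 0.998} x [-0.069  0.894  0.443] z [ 0.05   0.446 -0.894]
90,180,0 -> [154.7, 96.8, 84.8] 201
170,-110,0 -> [-110.0, 165.1, -40.6] 202
130,-150,0 -> [-143.0, 123.6, -60.5] 198
60,-190,0 -> [-174.0, 52.3, -81.8] 199
0,-200,0 -> [-178.8, -7.9, -89.2] 200
-100,-140,-100 -> [-162.6, -112.7, 21.9] 199
```

Request:
{"fn": "send_rows", "kwargs": {
  "offset": [
    [31,19,17],
    [62,39,34],
    [93,58,51],
    [124,77,68],
    [155,97,85]
  ],
  "roll": [0,0,0,0,0]
}}

```text
clock: 14.83
position: [0.3215, 0.6207, 0.4287]
ee_rot: [0.668, 0.707, 0.184, -0.139]
ft_force: [0.0, 0.2, 1.4]
grip_width: 0.994
```

Request:
{"fn": "send_rows", "kwargs": {
  "offset": [
    [-22,33,-8],
    [-44,66,-16],
    [-66,99,-24],
    [-88,132,-32],
    [-110,165,-41]
  ],
  "roll": [0,0,0,0,0]
}}

```text
clock: 15.25
position: [0.4924, 0.5077, 0.4293]
ee_rot: [0.668, 0.708, 0.184, -0.138]
ft_force: [0.5, 0.7, 0.7]
grip_width: 0.999
```

Request:
{"fn": "send_rows", "kwargs": {
  "offset": [
    [-29,25,-12],
    [-57,49,-24],
    [-86,74,-36],
    [-114,99,-48],
    [-143,124,-60]
  ],
  "roll": [0,0,0,0,0]
}}

```text
clock: 15.67
position: [0.6225, 0.3577, 0.4295]
ee_rot: [0.668, 0.708, 0.184, -0.138]
ft_force: [0.9, 0.3, -0.1]
grip_width: 1.001
```

Request:
{"fn": "send_rows", "kwargs": {
  "offset": [
    [-35,10,-16],
    [-70,21,-33],
    [-104,31,-49],
    [-139,42,-65],
    [-174,52,-82]
  ],
  "roll": [0,0,0,0,0]
}}

```text
clock: 16.08
position: [0.6817, 0.1673, 0.4296]
ee_rot: [0.668, 0.708, 0.184, -0.138]
ft_force: [0.2, -0.0, 0.4]
grip_width: 1.0
```

```bash
python3 st.py 0,-200,0 -100,-140,-100
```

```text
{'clock': 16.083, 'joint_pos': [-0.298, 0.414, 0.328, 1.043, -0.593, 1.633, -0.001], 'position': [0.682, 0.167, 0.43], 'ft_force': [0.201, -0.035, 0.401], 'grip_width': 1.0} x [-0.069  0.895  0.442] z [ 0.05   0.445 -0.894]
0,-200,0 -> [-178.9, -8.0, -89.1] 200
-100,-140,-100 -> [-162.5, -112.8, 22.1] 199
```

Request:
{"fn": "send_rows", "kwargs": {
  "offset": [
    [-36,-2,-18],
    [-72,-3,-36],
    [-107,-5,-53],
    [-143,-6,-71],
    [-179,-8,-89]
  ],
  "roll": [0.04,0.08,0.12,0.17,0.17]
}}

```text
clock: 16.5
position: [0.6812, -0.0328, 0.4296]
ee_rot: [0.727, 0.647, 0.171, -0.154]
ft_force: [0.7, 0.2, 0.6]
grip_width: 1.0
```

```bash
python3 st.py -80,-140,-110 -59,-42,-160
```

```text
{'clock': 16.5, 'joint_pos': [-0.029, 0.489, 0.415, 0.955, -0.661, 1.802, 0.103], 'position': [0.681, -0.033, 0.43], 'ft_force': [0.696, 0.209, 0.56], 'grip_width': 1.0} x [0.103 0.888 0.448] z [ 0.05   0.445 -0.894]
-80,-140,-110 -> [-181.9, -63.3, 32.0] 195
-59,-42,-160 -> [-115.0, -53.6, 121.4] 176
```

Request:
{"fn": "send_rows", "kwargs": {
  "offset": [
    [-36,-13,6],
    [-73,-25,13],
    [-109,-38,19],
    [-146,-51,26],
    [-182,-63,32]
  ],
  "roll": [0,0,0,0,0]
}}

```text
clock: 16.92
position: [0.6012, -0.173, 0.3184]
ee_rot: [0.726, 0.648, 0.172, -0.153]
ft_force: [0.6, -1.1, -0.3]
grip_width: 1.002
```

Request:
{"fn": "send_rows", "kwargs": {
  "offset": [
    [-25,-12,26],
    [-50,-23,52],
    [-75,-35,78],
    [-100,-46,104],
    [-115,-53,121]
  ],
  "roll": [0,0,0,0,0]
}}

```text
clock: 17.33
position: [0.542, -0.2151, 0.1564]
ee_rot: [0.727, 0.647, 0.171, -0.154]
ft_force: [-0.1, -0.0, -0.1]
grip_width: 1.001
```

```bash
python3 st.py
python3 - <<'E'
from h import *
from scipy.spatial.transform import Rotation as Ro
s=monitor.get_obs(); T=Ro.from_quat(s['ee_rot']).as_matrix()
p,d,c=shot('wrist','pics/w2.png')
W=cloud(d,c); x,y,z=np.moveaxis(W,-1,0)
for lo,hi in((.04,.06),(.06,.08),(.08,.094)):
    m=(z>lo)&(z<hi)&(abs(x-.547)<.018)&(abs(y+.18)<.02); Q=W[m]
    A=np.c_[2*Q[:,:2],np.ones(len(Q))]; f=np.linalg.lstsq(A,(Q[:,:2]**2).sum(1),rcond=None)[0]
    print(lo,m.sum(),Q.min(0).round(4),Q.max(0).round(4),'fit',f[:2].round(4),np.sqrt(f[2]+f[0]**2+f[1]**2).round(4))
m=(z>.03)&(z<.11)&(abs(x-.547)<.02)&(abs(y+.18)<.025); print('y tool span',((W[m]-s['position'])@T)[:,1].min(),((W[m]-s['position'])@T)[:,1].max())
E
```

```text
{'clock': 17.333, 'joint_pos': [0.193, 0.473, 0.459, 1.569, -0.607, 1.435, 0.691], 'position': [0.542, -0.215, 0.156], 'ft_force': [-0.069, -0.015, -0.091], 'grip_width': 1.001} x [0.103 0.888 0.448] z [ 0.048  0.445 -0.894]
0.04 26 [ 0.5396 -0.1875  0.0407] [ 0.553  -0.1815  0.0596] fit [ 0.5471 -0.1796] 0.0077
0.06 34 [ 0.5393 -0.1875  0.0601] [ 0.5536 -0.1802  0.0797] fit [ 0.5471 -0.1795] 0.0077
0.08 32 [ 0.5396 -0.1873  0.0807] [ 0.5538 -0.1811  0.0937] fit [ 0.5471 -0.1795] 0.0077
y tool span -0.0064865287226998115 0.008694404825858511
```

Request:
{"fn": "send_rows", "kwargs": {
  "offset": [
    [0,0,28],
    [1,1,56],
    [1,1,82],
    [1,1,97],
    [1,1,97]
  ],
  "roll": [0,0,0,0,0]
}}

```text
clock: 17.8
position: [0.5498, -0.1675, 0.0714]
ee_rot: [0.725, 0.649, 0.171, -0.156]
ft_force: [-0.4, 0.6, -0.0]
grip_width: 1.001
```

Request:
{"fn": "send_rows", "kwargs": {
  "offset": [
    [0,0,0],
    [0,0,0],
    [0,0,0],
    [0,0,0],
    [0,0,0]
  ],
  "roll": [0,0,0,0,0],
  "jaw": 0,
  "newtons": 60
}}

```text
clock: 18.22
position: [0.5497, -0.1722, 0.0741]
ee_rot: [0.727, 0.647, 0.172, -0.152]
ft_force: [-0.4, 0.4, 0.8]
grip_width: 0.304
```

Request:
{"fn": "send_rows", "kwargs": {
  "offset": [
    [0,0,0],
    [0,0,0],
    [0,0,0],
    [0,0,0],
    [0,0,0]
  ],
  "roll": [0,0,0,0,0]
}}

```text
clock: 18.63
position: [0.5496, -0.172, 0.0739]
ee_rot: [0.726, 0.647, 0.172, -0.153]
ft_force: [-1.0, -0.9, 5.9]
grip_width: 0.167
```

```bash
python3 st.py 0,0,60 80,100,150 50,190,0 -170,60,-90
```

```text
{'clock': 18.633, 'joint_pos': [0.154, 0.525, 0.414, 1.682, -0.66, 1.264, 0.722], 'position': [0.55, -0.172, 0.074], 'ft_force': [-0.982, -0.857, 5.853], 'grip_width': 0.167} x [0.102 0.888 0.448] z [ 0.052  0.445 -0.894]
0,0,60 -> [26.9, 0.1, -53.6] 60
80,100,150 -> [164.2, 68.1, -85.4] 197
50,190,0 -> [173.9, 27.8, 87.1] 196
-170,60,-90 -> [-4.4, -175.9, 98.3] 201
```

Request:
{"fn": "send_rows", "kwargs": {
  "offset": [
    [9,0,-18],
    [18,0,-36],
    [29,0,-58],
    [29,0,-58],
    [29,0,-58]
  ],
  "roll": [0,0,0,0,0]
}}

```text
clock: 19.05
position: [0.5498, -0.172, 0.139]
ee_rot: [0.726, 0.648, 0.172, -0.152]
ft_force: [0.6, 0.0, -2.1]
grip_width: 0.167
```

```bash
python3 st.py -30,170,0
python3 - <<'E'
from h import *
p,d,c=shot('scene','pics/s2.png'); p2,_,_=shot('wrist','pics/w3.png')
cv2.imwrite('pics/v2.png',np.hstack([cv2.resize(p[120:300,150:390],(400,300)),cv2.resize(p2,(400,300))]))
E
```

```text
{'clock': 19.05, 'joint_pos': [0.135, 0.448, 0.436, 1.637, -0.618, 1.36, 0.652], 'position': [0.55, -0.172, 0.139], 'ft_force': [0.589, 0.016, -2.097], 'grip_width': 0.167} x [0.101 0.889 0.447] z [ 0.053  0.444 -0.894]
-30,170,0 -> [148.0, -49.3, 73.9] 173
```

View pics/v2.png

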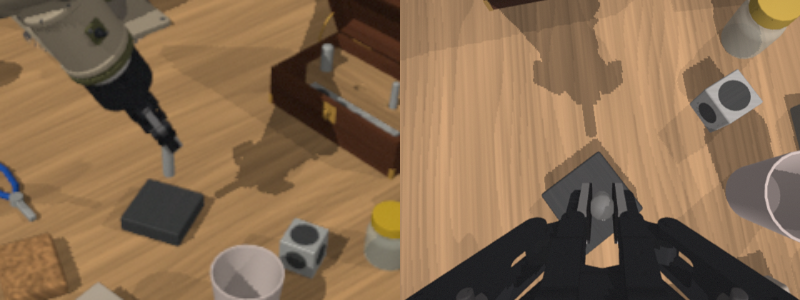

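Request:
{"fn": "send_rows", "kwargs": {
  "offset": [
    [30,-10,15],
    [60,-20,30],
    [90,-30,45],
    [120,-40,60],
    [148,-49,74]
  ],
  "roll": [0,0,0,0,0]
}}

```text
clock: 19.57
position: [0.5181, 0.0004, 0.1368]
ee_rot: [0.726, 0.648, 0.171, -0.154]
ft_force: [1.0, 0.3, -1.2]
grip_width: 0.163
```

Request:
{"fn": "send_rows", "kwargs": {
  "offset": [
    [0,0,0],
    [0,0,0],
    [0,0,0],
    [0,0,0],
    [0,0,0]
  ],
  "roll": [0,0,0,0,0]
}}

```text
clock: 19.98
position: [0.5197, -0.003, 0.1377]
ee_rot: [0.727, 0.647, 0.172, -0.153]
ft_force: [0.4, -0.3, -1.1]
grip_width: 0.168
```

```bash
python3 st.py
cat > pun.py <<'E'
from h import *
from scipy.spatial.transform import Rotation as Ro
s=monitor.get_obs(); T=Ro.from_quat(s['ee_rot']).as_matrix(); g=s['position']-.019*T[:,2]; print('grasp',g.round(4))
for n in('scene','wrist'):
    p,d,c=shot(n,f'pics/{n}_p.png'); W=cloud(d,c); sat=cv2.cvtColor(p,cv2.COLOR_BGR2HSV)
    m=(np.linalg.norm(W[...,:2]-g[:2],axis=-1)<.03)&(W[...,2]>g[2]-.085)&(W[...,2]<g[2]+.03)&(sat[...,2]>75)&(sat[...,1]<90)
    Q=W[m]; print(n,len(Q))
    for lo in np.arange(-.08,.03,.012):
        k=Q[(Q[:,2]-g[2]>lo)&(Q[:,2]-g[2]<lo+.012)]
        if len(k)>2: print(round(lo,3),len(k),(k.mean(0)-g).round(4),'x',(k[:,0].min()-g[0]).round(4),(k[:,0].max()-g[0]).round(4),'y',(k[:,1].min()-g[1]).round(4),(k[:,1].max()-g[1]).round(4))
E
python3 pun.py
```

```text
{'clock': 19.983, 'joint_pos': [-0.102, 0.233, 0.355, 1.893, -0.593, 1.168, 0.407], 'position': [0.52, -0.003, 0.138], 'ft_force': [0.422, -0.261, -1.068], 'grip_width': 0.168} x [0.104 0.888 0.447] z [ 0.052  0.444 -0.894]
grasp [ 0.5187 -0.0115  0.1547]
scene 116
-0.068 24 [ 0.0036 -0.0024 -0.0609] x -0.0051 0.0095 y -0.0067 0.0059
-0.056 26 [ 0.0044 -0.003  -0.0497] x -0.0068 0.009 y -0.0082 0.006
-0.044 26 [ 0.0054 -0.0021 -0.0379] x -0.005 0.0098 y -0.0089 0.0045
-0.032 17 [ 0.0052 -0.0035 -0.0266] x -0.0005 0.0088 y -0.0076 0.0024
-0.02 14 [ 0.0084 -0.0031 -0.0153] x -0.0003 0.019 y -0.0087 0.0131
-0.008 7 [ 0.0134 -0.0003 -0.0033] x 0.0047 0.0206 y -0.0133 0.0106
wrist 2147
-0.068 8 [-0.0002  0.0077 -0.061 ] x -0.0073 0.0059 y 0.0056 0.0088
-0.056 10 [-0.001   0.0086 -0.051 ] x -0.0059 0.004 y 0.007 0.0093
-0.044 15 [-0.0008  0.0084 -0.0388] x -0.0069 0.0049 y 0.0059 0.0093
-0.032 18 [-0.0001  0.0083 -0.0254] x -0.0067 0.0056 y 0.0059 0.0093
-0.02 40 [ 0.0005  0.0108 -0.0115] x -0.0113 0.0199 y -0.0058 0.0179
-0.008 324 [ 0.0012  0.0127 -0.0018] x -0.02 0.0208 y 0.004 0.018
0.004 1378 [0.0001 0.0031 0.0092] x -0.0208 0.0209 y -0.0187 0.012
0.016 352 [-0.0004  0.0013  0.0202] x -0.0291 0.0276 y -0.0224 0.0065
```

Request:
{"fn": "send_rows", "kwargs": {
  "offset": [
    [10,-1,5],
    [20,-2,10],
    [30,-3,15],
    [42,-4,21],
    [42,-4,21]
  ],
  "roll": [0,0,0,0,0]
}}

```text
clock: 20.5
position: [0.5206, 0.0496, 0.1384]
ee_rot: [0.725, 0.649, 0.172, -0.154]
ft_force: [-0.0, 0.4, -0.6]
grip_width: 0.162
```

```bash
python3 st.py
python3 - <<'E'
from h import *
p,d,c=shot('wrist','pics/w4.png'); np.save('pics/w4_d.npy',d); W=cloud(d,c); x,y,z=np.moveaxis(W,-1,0)
a=np.radians(5.39); cx=np.array([-np.sin(a),np.cos(a)]); cy=np.array([-np.cos(a),-np.sin(a)]); C=np.array([.5347,.1967])
for nm,yy,r in(('p10',-.095,.005),('p12',-.052,.006),('p20',.09,.01)):
    q=C+.01*cx+yy*cy; m=(z>.054)&(z<.086)&(np.hypot(x-q[0],y-q[1])<r+.008); Q=W[m]
    if len(Q)<10: print(nm,len(Q));continue
    A=np.c_[2*Q[:,:2],np.ones(len(Q))]; f=np.linalg.lstsq(A,(Q[:,:2]**2).sum(1),rcond=None)[0]
    rr=np.sqrt(f[2]+f[0]**2+f[1]**2); print(nm,len(Q),'exp',q.round(4),'fit',f[:2].round(4),rr.round(4),'ymin',Q[:,1].min().round(4),'x',Q[:,0].min().round(4),Q[:,0].max().round(4))
q=C+.01*cx-.0*cy+.015*cy
m=(z>.02)&(z<.044)&(np.hypot(x-q[0],y-q[1])<.016); print('bore exp',q.round(4),m.sum(),W[m].min(0).round(4) if m.any() else 0,W[m].max(0).round(4) if m.any() else 0)
print('rack z',np.nanmedian(z[(abs(z-.048)<.006)&(abs(x-.53)<.1)&(abs(y-.2)<.02)]), 'pix bore',pix([q[0],q[1],.048],c))
m=(abs(z-.07)<.004)&(y>.09)&(y<.14); Q=W[m]; k=Q[(Q[:,0]>.43)&(Q[:,0]<.65)]; 
b=np.arange(.44,.65,.03); print('front edge',[(round(x0,2),k[abs(k[:,0]-x0)<.015][:,1].min().round(4)) for x0 in b if (abs(k[:,0]-x0)<.015).any()])
cv2.imwrite('pics/v3.png',cv2.resize(p,(800,600)))
E
```

```text
{'clock': 20.5, 'joint_pos': [-0.169, 0.207, 0.315, 1.919, -0.596, 1.119, 0.321], 'position': [0.521, 0.05, 0.138], 'ft_force': [-0.016, 0.437, -0.615], 'grip_width': 0.162} x [0.098 0.888 0.449] z [ 0.049  0.447 -0.893]
p10 351 exp [0.6283 0.2156] fit [0.6277 0.2194] 0.0044 ymin 0.2144 x 0.6227 0.6324
p12 372 exp [0.5855 0.2115] fit [0.585  0.2155] 0.0056 ymin 0.2092 x 0.5791 0.5911
p20 608 exp [0.4442 0.1982] fit [0.4439 0.2027] 0.0096 ymin 0.1922 x 0.4356 0.4541
bore exp [0.5188 0.2052] 548 [0.5088 0.192  0.02  ] [0.5312 0.2198 0.044 ]
rack z 0.048631029964046946 pix bore (np.float64(261.3922434592707), np.float64(86.47401715196442))
front edge [(np.float64(0.44), np.float64(0.1113)), (np.float64(0.47), np.float64(0.1133)), (np.float64(0.5), np.float64(0.116)), (np.float64(0.53), np.float64(0.1191)), (np.float64(0.56), np.float64(0.121)), (np.float64(0.59), np.float64(0.1245)), (np.float64(0.62), np.float64(0.1273)), (np.float64(0.65), np.float64(0.13))]
```

View pics/v3.png

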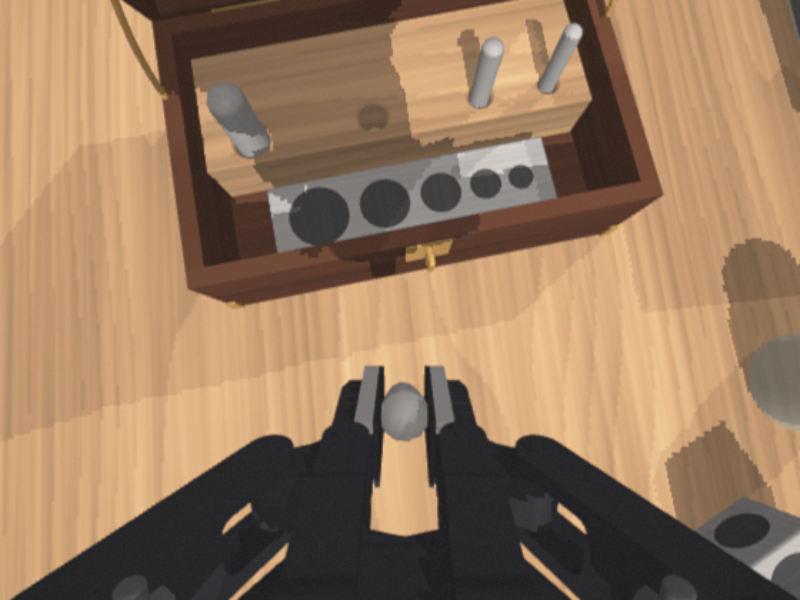

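The wrist picture shows the empty bore at (372,117), with the held punch upright at (404,411). I'll cast the hole's rim onto the rack top.

```bash
python3 - <<'E'
from h import *
p,d,c=shot('wrist','pics/w5.png'); W=cloud(d,c)
u,v=pix([.5186,.2085,.048],c); u,v=int(u),int(v); print(u,v)
g=cv2.cvtColor(p,cv2.COLOR_BGR2GRAY)[v-25:v+26,u-25:u+26]; z=W[v-25:v+26,u-25:u+26,2]
m=(z<.0465).astype(np.uint8)
k,l,s,ce=cv2.connectedComponentsWithStats(m)
for i in range(1,k):
    if s[i,4]>40:
        cn=max(cv2.findContours((l==i).astype(np.uint8),cv2.RETR_EXTERNAL,cv2.CHAIN_APPROX_NONE)[0],key=len)[:,0]+[u-25,v-25]
        P=np.array([ray(a,b,c,.048)[:2] for a,b in cn]); print('depth',s[i],cv2.minEnclosingCircle(P.astype(np.float32)),P.min(0).round(4),P.max(0).round(4))
_,t=cv2.threshold(g,0,255,cv2.THRESH_BINARY_INV+cv2.THRESH_OTSU)
k,l,s,ce=cv2.connectedComponentsWithStats(t)
for i in range(1,k):
    if s[i,4]>40:
        cn=max(cv2.findContours((l==i).astype(np.uint8),cv2.RETR_EXTERNAL,cv2.CHAIN_APPROX_NONE)[0],key=len)[:,0]+[u-25,v-25]
        P=np.array([ray(a,b,c,.048)[:2] for a,b in cn]); print('otsu',s[i],P.min(0).round(4),P.max(0).round(4),((P.min(0)+P.max(0))/2).round(4))
E
python3 st.py; python3 pun.py
```

```text
260 81
depth [ 15  16  21  19 305] ((0.5185057520866394, 0.20902246236801147), 0.009080126881599426) [0.5096 0.2002] [0.5274 0.2173]
depth [  0  37  51  14 418] ((0.5167332887649536, 0.1914498656988144), 0.02253001555800438) [0.4946 0.1831] [0.5389 0.195 ]
otsu [ 15  15  21  20 330] [0.5096 0.2006] [0.5276 0.2183] [0.5186 0.2095]
otsu [  0  36  51  15 519] [0.4946 0.1831] [0.539  0.1961] [0.5168 0.1896]
{'clock': 20.6, 'joint_pos': [-0.167, 0.207, 0.318, 1.918, -0.595, 1.12, 0.323], 'position': [0.521, 0.046, 0.138], 'ft_force': [0.085, -0.518, -0.432], 'grip_width': 0.168} x [0.101 0.888 0.448] z [ 0.051  0.445 -0.894]
grasp [0.5199 0.038  0.1553]
scene 109
-0.08 3 [ 0.0029 -0.0008 -0.0693] x 0.0007 0.004 y -0.0022 0.0015
-0.068 21 [ 0.0038 -0.0028 -0.0605] x -0.0054 0.0092 y -0.0071 0.0046
-0.056 24 [ 0.0048 -0.0021 -0.0503] x -0.0012 0.0096 y -0.0068 0.0059
-0.044 24 [ 0.0052 -0.0029 -0.0378] x -0.0026 0.0108 y -0.0075 0.0052
-0.032 22 [ 0.0048 -0.004  -0.0257] x -0.0028 0.0129 y -0.0074 0.0008
-0.02 12 [ 0.0062 -0.007  -0.0143] x -0.0039 0.0143 y -0.0104 -0.0036
wrist 2201
-0.068 8 [ 0.0007  0.0072 -0.0605] x -0.0049 0.006 y 0.0047 0.0082
-0.056 11 [-0.0005  0.0074 -0.0499] x -0.0058 0.0046 y 0.006 0.0083
-0.044 13 [-0.001   0.0074 -0.0386] x -0.0069 0.005 y 0.0048 0.0083
-0.032 19 [-0.0002  0.0073 -0.0255] x -0.0066 0.0057 y 0.0049 0.0083
-0.02 45 [ 0.0003  0.0099 -0.011 ] x -0.0156 0.016 y -0.0067 0.017
-0.008 336 [ 0.0015  0.0116 -0.0017] x -0.02 0.0212 y 0.003 0.0167
0.004 1388 [0.0002 0.0021 0.0091] x -0.0205 0.0209 y -0.0198 0.0116
0.016 380 [-0.0002 -0.0002  0.0202] x -0.0291 0.0278 y -0.0229 0.0057
```

Request:
{"fn": "send_rows", "kwargs": {
  "offset": [
    [24,-3,12],
    [48,-7,24],
    [72,-10,36],
    [95,-13,48],
    [95,-13,48]
  ],
  "roll": [0,0,0,0,0]
}}

```text
clock: 21.12
position: [0.5193, 0.1577, 0.1381]
ee_rot: [0.725, 0.649, 0.172, -0.154]
ft_force: [-0.3, -0.3, -0.6]
grip_width: 0.166
```

Request:
{"fn": "send_rows", "kwargs": {
  "offset": [
    [-6,0,11],
    [-11,0,22],
    [-16,0,32],
    [-16,0,32],
    [-16,0,32]
  ],
  "roll": [0,0,0,0,0]
}}

```text
clock: 21.53
position: [0.5198, 0.1515, 0.1007]
ee_rot: [0.727, 0.647, 0.171, -0.154]
ft_force: [-0.7, 0.8, -1.1]
grip_width: 0.165
```

Request:
{"fn": "send_rows", "kwargs": {
  "offset": [
    [14,-2,7],
    [28,-4,14],
    [43,-6,21],
    [57,-7,28],
    [57,-7,28]
  ],
  "roll": [0,0,0,0,0]
}}

```text
clock: 21.95
position: [0.5203, 0.2197, 0.1033]
ee_rot: [0.725, 0.649, 0.172, -0.154]
ft_force: [0.1, 0.7, -1.6]
grip_width: 0.172
```

Request:
{"fn": "send_rows", "kwargs": {
  "offset": [
    [0,0,0],
    [0,0,0],
    [0,0,0],
    [0,0,0],
    [0,0,0]
  ],
  "roll": [0,0,0,0,0]
}}

```text
clock: 22.37
position: [0.5208, 0.2158, 0.1027]
ee_rot: [0.727, 0.647, 0.172, -0.153]
ft_force: [-0.0, 0.3, -1.4]
grip_width: 0.165
```

```bash
python3 st.py; python3 pun.py | grep -v scene
python3 - <<'E'
from h import *
c=eyes.camera_params('wrist'); p=cv2.imread('pics/wrist_p.png'); p2=cv2.imread('pics/scene_p.png'); print(pix([.5185,.2093,.048],c))
cv2.imwrite('pics/v4.png',np.hstack([cv2.resize(p,(400,300)),cv2.resize(p2[70:250,280:520],(400,300))]))
E
```

```text
{'clock': 22.367, 'joint_pos': [-0.379, 0.237, 0.183, 1.96, -0.635, 0.897, 0.071], 'position': [0.521, 0.216, 0.103], 'ft_force': [-0.019, 0.34, -1.422], 'grip_width': 0.165} x [0.103 0.888 0.448] z [ 0.052  0.445 -0.894]
grasp [0.5198 0.2074 0.1197]
-0.08 6 [-0.0137  0.0064 -0.0752] x -0.0222 -0.0057 y 0.001 0.0119
-0.068 18 [ 0.0036 -0.0023 -0.0619] x -0.0041 0.0081 y -0.0069 0.0043
-0.056 21 [ 0.0034 -0.0029 -0.0514] x -0.0065 0.0091 y -0.0087 0.0032
-0.044 21 [ 0.0048 -0.0042 -0.0378] x -0.0036 0.0114 y -0.0086 0.0032
-0.032 18 [ 0.0024 -0.0028 -0.0273] x -0.0071 0.0092 y -0.0066 0.0041
-0.02 15 [ 0.0051 -0.0071 -0.0149] x -0.0071 0.0128 y -0.011 -0.0028
wrist 89
0.004 60 [-0.0043 -0.0157  0.0116] x -0.0111 0.0066 y -0.0188 -0.0111
0.016 28 [ 0.0032 -0.0135  0.0226] x -0.0119 0.0276 y -0.0248 -0.006
(np.float64(280.8452308102716), np.float64(278.12063876863783))
```

View pics/v4.png

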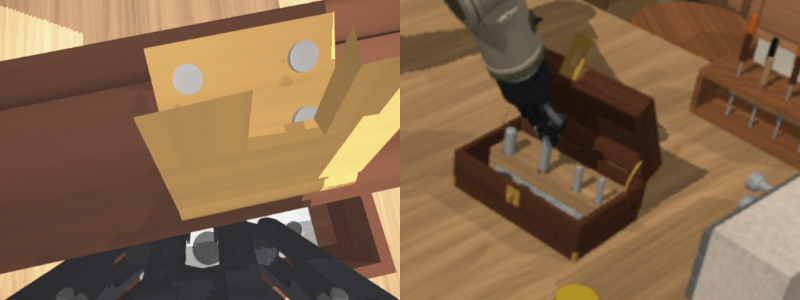

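Request:
{"fn": "send_rows", "kwargs": {
  "offset": [
    [1.2,-1.2,0.6],
    [1.2,-1.2,0.6],
    [-0.6,-1.2,4.2],
    [-2.4,-1.2,7.8],
    [-4.2,-1.2,11.3]
  ],
  "roll": [0,0,0,0,0]
}}

```text
clock: 22.88
position: [0.5195, 0.218, 0.0901]
ee_rot: [0.726, 0.648, 0.172, -0.153]
ft_force: [-0.2, 0.0, -0.5]
grip_width: 0.17
```

Request:
{"fn": "send_rows", "kwargs": {
  "offset": [
    [0,0,0],
    [0,0,0],
    [0,0,0],
    [0,0,0],
    [0,0,0]
  ],
  "roll": [0,0,0,0,0]
}}

```text
clock: 23.3
position: [0.5196, 0.218, 0.0908]
ee_rot: [0.726, 0.648, 0.172, -0.153]
ft_force: [0.5, -0.3, -1.0]
grip_width: 0.162
```

```bash
python3 pun.py
```

```text
grasp [0.5186 0.2096 0.1078]
scene 108
-0.08 6 [ 0.0031 -0.0269 -0.0783] x -0.0071 0.0168 y -0.0299 -0.024
-0.068 23 [ 0.0019 -0.0036 -0.0609] x -0.0134 0.0097 y -0.0138 0.005
-0.056 22 [ 0.0034 -0.0027 -0.0498] x -0.0197 0.0082 y -0.0081 0.0112
-0.044 20 [ 0.0042 -0.0038 -0.0381] x -0.0029 0.0101 y -0.0082 0.0059
-0.032 21 [ 0.0038 -0.0045 -0.026 ] x -0.0046 0.0108 y -0.0095 0.0011
-0.02 12 [ 0.0032 -0.0062 -0.0147] x -0.0087 0.0143 y -0.0092 -0.0006
-0.008 4 [ 0.0033 -0.0116 -0.0028] x -0.0134 0.0107 y -0.014 -0.0088
wrist 0
```

Request:
{"fn": "send_rows", "kwargs": {
  "offset": [
    [-1.8,0,3.6],
    [-3.6,0,7.2],
    [-5.4,0,10.7],
    [-7.2,0,14.3],
    [-8.5,0,17]
  ],
  "roll": [0,0,0,0,0]
}}

```text
clock: 23.82
position: [0.5194, 0.2178, 0.0709]
ee_rot: [0.727, 0.647, 0.172, -0.153]
ft_force: [1.1, -0.1, -0.4]
grip_width: 0.165
```

Request:
{"fn": "send_rows", "kwargs": {
  "offset": [
    [-0.4,0,0.9],
    [-0.9,0,1.8],
    [-1.3,0,2.7],
    [-1.8,0,3.6],
    [-1.8,0,3.6]
  ],
  "roll": [0,0,0,0,0]
}}

```text
clock: 24.23
position: [0.5195, 0.218, 0.0675]
ee_rot: [0.726, 0.648, 0.172, -0.153]
ft_force: [-0.0, 0.7, -1.1]
grip_width: 0.167
```

```bash
python3 st.py
```

```text
{'clock': 24.233, 'joint_pos': [-0.369, 0.289, 0.168, 1.985, -0.68, 0.836, 0.131], 'position': [0.519, 0.218, 0.067], 'ft_force': [-0.014, 0.709, -1.134], 'grip_width': 0.167} x [0.102 0.888 0.448] z [ 0.051  0.445 -0.894]
```

Request:
{"fn": "send_rows", "kwargs": {
  "offset": [
    [-0.2,0,0.4],
    [-0.4,0,0.8],
    [-0.5,0,1.1],
    [-0.5,0,1.1],
    [-0.5,0,1.1]
  ],
  "roll": [0,0,0,0,0]
}}

```text
clock: 24.65
position: [0.5197, 0.2182, 0.0669]
ee_rot: [0.726, 0.648, 0.172, -0.153]
ft_force: [-2.4, -0.4, 5.8]
grip_width: 0.164
```

Request:
{"fn": "send_rows", "kwargs": {
  "offset": [
    [-0.2,0,0.4],
    [-0.4,0,0.8],
    [-0.5,0,1.1],
    [-0.5,0,1.1],
    [-0.5,0,1.1]
  ],
  "roll": [0,0,0,0,0]
}}

```text
clock: 25.07
position: [0.5201, 0.2186, 0.0668]
ee_rot: [0.726, 0.648, 0.173, -0.153]
ft_force: [-6.0, -3.1, 15.2]
grip_width: 0.165
```

Request:
{"fn": "send_rows", "kwargs": {
  "offset": [
    [0.4,0,-0.9],
    [0.4,0,-0.9],
    [0.4,0,-0.9],
    [0.4,0,-0.9],
    [0.4,0,-0.9]
  ],
  "roll": [0,0,0,0,0]
}}

```text
clock: 25.48
position: [0.5199, 0.2183, 0.0669]
ee_rot: [0.726, 0.648, 0.172, -0.153]
ft_force: [-2.8, -1.1, 9.5]
grip_width: 0.168
```

Request:
{"fn": "send_rows", "kwargs": {
  "offset": [
    [0,0,0],
    [0,0,0],
    [0,0,0],
    [0,0,0],
    [0,0,0]
  ],
  "roll": [0,0,0,0,0],
  "jaw": 0.45
}}

```text
clock: 25.9
position: [0.5195, 0.218, 0.066]
ee_rot: [0.726, 0.648, 0.172, -0.153]
ft_force: [0.3, 0.2, -0.1]
grip_width: 0.449
```

Request:
{"fn": "send_rows", "kwargs": {
  "offset": [
    [0,0,-10],
    [0,0,-30],
    [0,0,-60],
    [0,0,-95],
    [0,0,-130]
  ],
  "roll": [0,0,0,0,0]
}}

```text
clock: 26.32
position: [0.5123, 0.159, 0.184]
ee_rot: [0.727, 0.647, 0.171, -0.153]
ft_force: [0.8, 0.4, 0.1]
grip_width: 0.451
```

Request:
{"fn": "send_rows", "kwargs": {
  "offset": [
    [-10,0,-35],
    [-20,0,-70],
    [-30,0,-70],
    [-30,0,-70],
    [-30,0,-70]
  ],
  "roll": [0,0,0,0,0],
  "jaw": 0
}}

```text
clock: 26.73
position: [0.5059, 0.1023, 0.2314]
ee_rot: [0.727, 0.647, 0.172, -0.153]
ft_force: [-0.6, -0.2, 0.2]
grip_width: -0.002
```

```bash
python3 st.py
python3 - <<'E'
from h import *
a=np.radians(5.4); cx=np.array([-np.sin(a),np.cos(a)]); cy=np.array([-np.cos(a),-np.sin(a)]); B=np.array([.5185,.2093]); C=B-.01*cx-.015*cy; print('C',C.round(4))
out=[]
for n in('scene','wrist'):
    p,d,c=shot(n,f'pics/{n}_q.png'); np.save(f'pics/{n}_q.npy',d); W=cloud(d,c)
    out.append(cv2.resize(p[70:250,280:520] if n=='scene' else p,(400,300)))
    for nm,yy in(('p10',-.095),('p12',-.052),('new',.015),('p20',.09)):
        q=C+.01*cx+yy*cy; m=(np.hypot(W[...,0]-q[0],W[...,1]-q[1])<.013)&(W[...,2]>.055)&(W[...,2]<.13); Q=W[m]
        if len(Q): print(n,nm,len(Q),'top',Q[:,2].max().round(4),'ctr',((Q.min(0)+Q.max(0))/2-np.r_[q,0]).round(4)[:2])
cv2.imwrite('pics/v5.png',np.hstack(out))
E
```

```text
{'clock': 26.733, 'joint_pos': [-0.27, 0.053, 0.291, 1.87, -0.512, 1.22, 0.084], 'position': [0.506, 0.102, 0.231], 'ft_force': [-0.577, -0.16, 0.244], 'grip_width': -0.002} x [0.104 0.888 0.448] z [ 0.051  0.445 -0.894]
C [0.5344 0.2008]
scene p10 54 top 0.0928 ctr [ 0.0027 -0.0024]
scene p12 58 top 0.0928 ctr [ 0.0028 -0.0021]
scene new 76 top 0.0947 ctr [0.0021 0.0002]
scene p20 89 top 0.0927 ctr [ 0.0015 -0.0023]
wrist p10 216 top 0.0946 ctr [-0.0006 -0.0007]
wrist p12 236 top 0.0955 ctr [-0.0002 -0.0001]
wrist new 310 top 0.0948 ctr [-0.0009  0.0006]
wrist p20 456 top 0.0959 ctr [ 0.0006 -0.0003]
```

View pics/v5.png

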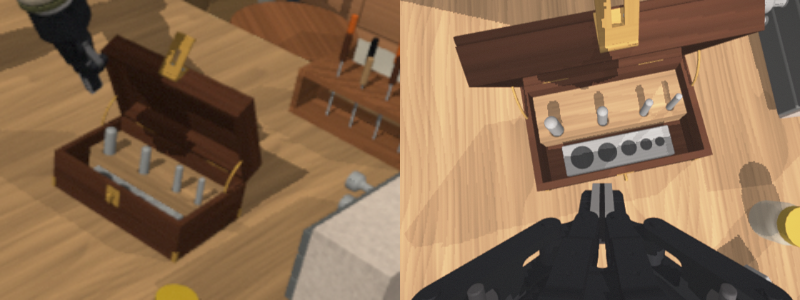

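All four punches now read the same top height to within 1–2 mm, so the new one is seated. The left panel shows them in a row from (110,140) to (200,190), with the lid still open. Next I'll plan the lid closing: the shut fingers behind the lid at case y = +75, clear of the hasp.

```bash
cat > lid.py <<'E'
from h import *
from scipy.spatial.transform import Rotation as Ro
a=np.radians(5.4); CX=np.array([-np.sin(a),np.cos(a),0]); CY=np.array([-np.cos(a),-np.sin(a),0]); CZ=np.array([0,0,1.])
C=np.array([.5344,.2008,0]); M=np.c_[CX,CY,CZ]
def w(x,y,z): return C+M@np.array([x,y,z])/1000
s=monitor.get_obs(); T=Ro.from_quat(s['ee_rot']).as_matrix(); Tc=M.T@T
if __name__=='__main__':
    print('T in case',Tc.round(3).tolist(),'tcp case',(M.T@(s['position']-C)*1000).round(1))
    def tcp(th,S=130,gap=0):
        n=np.array([np.sin(th),0,np.cos(th)]); u=np.array([-np.cos(th),0,np.sin(th)])
        h=12*abs(n@Tc[:,0])+6*abs(n@Tc[:,1])+max(0,-0*1)+max(0,n@Tc[:,2])*0
        return np.array([80,75,70])+S*u+(40+h+gap)*n
    pts=[('up',[53,75,330]),('pre',tcp(1.155,130,20)-90*Tc[:,2]),('beh',tcp(1.155,130,20))]+[(f'{t:.2f}',tcp(t)) for t in np.r_[1.1:0.01:-.1,0]]
    p=s['position']
    for nm,q in pts:
        W=w(*q); dlt=T.T@(W-p)*1000; print(nm,np.round(q),W.round(3),'step',dlt.round(1),np.linalg.norm(dlt).round()); p=W
E
python3 lid.py
```

```text
T in case [[0.875, -0.206, 0.439], [-0.185, -0.979, -0.091], [0.448, -0.002, -0.894]] tcp case [-94.1  37.9 230.7]
up [ 53  75 330] [0.455 0.247 0.33 ] step [166.3 -66.8 -27.6] 181.0
pre [ 55.  83. 299.] [0.446 0.247 0.299] step [-14.   -8.3  27.9] 32.0
beh [ 94.  75. 218.] [0.451 0.288 0.218] step [ 0.  0. 90.] 90.0
1.10 [ 68.  75. 210.] [0.453 0.262 0.21 ] step [-26.6   5.4  -3.8] 27.0
1.00 [ 54.  75. 208.] [0.455 0.248 0.208] step [-13.1   2.9  -4.4] 14.0
0.90 [ 40.  75. 204.] [0.456 0.234 0.204] step [-13.6   2.9  -3. ] 14.0
0.80 [ 27.  75. 200.] [0.457 0.22  0.2  ] step [-14.    2.8  -1.5] 14.0
0.70 [ 14.  75. 193.] [0.458 0.208 0.193] step [-14.2   2.7  -0. ] 14.0
0.60 [  2.  75. 186.] [0.46  0.195 0.186] step [-14.2   2.6   1.5] 15.0
0.50 [-10.  75. 177.] [0.461 0.184 0.177] step [-14.1   2.4   3. ] 15.0
0.40 [-20.  75. 166.] [0.462 0.173 0.166] step [-13.8   2.2   4.6] 15.0
0.30 [-30.  75. 155.] [0.463 0.164 0.155] step [-13.3   2.    6.1] 15.0
0.20 [-38.  75. 142.] [0.463 0.156 0.142] step [-12.6   1.7   7.5] 15.0
0.10 [-45.  75. 129.] [0.464 0.149 0.129] step [-11.8   1.4   8.9] 15.0
0.00 [-50.  75. 115.] [0.464 0.144 0.115] step [-10.9   1.1  10.1] 15.0
```

Request:
{"fn": "send_rows", "kwargs": {
  "offset": [
    [33,-14,-22],
    [66,-28,-30],
    [100,-42,-30],
    [134,-56,-28],
    [166,-67,-28]
  ],
  "roll": [0,0,0,0,0]
}}

```text
clock: 27.25
position: [0.4533, 0.248, 0.331]
ee_rot: [0.726, 0.648, 0.171, -0.154]
ft_force: [0.4, 0.4, -0.3]
grip_width: 0.005
```

Request:
{"fn": "send_rows", "kwargs": {
  "offset": [
    [-7,-4,14],
    [-14,-8,28],
    [-14,-8,58],
    [-14,-8,88],
    [-14,-8,118]
  ],
  "roll": [0,0,0,0,0]
}}

```text
clock: 27.67
position: [0.4509, 0.2875, 0.2174]
ee_rot: [0.726, 0.648, 0.171, -0.153]
ft_force: [0.5, 0.0, -0.6]
grip_width: -0.002
```

```bash
python3 st.py; python3 lid.py
```

```text
{'clock': 27.667, 'joint_pos': [-0.47, -0.01, 0.067, 1.962, -0.48, 1.004, -0.292], 'position': [0.451, 0.287, 0.217], 'ft_force': [0.503, 0.046, -0.567], 'grip_width': -0.002} x [0.101 0.888 0.448] z [ 0.05   0.445 -0.894]
T in case [[0.875, -0.206, 0.438], [-0.184, -0.979, -0.092], [0.448, -0.001, -0.894]] tcp case [ 94.2  75.  217.4]
up [ 53  75 330] [0.455 0.247 0.33 ] step [  14.4    8.4 -118.7] 120.0
pre [ 55.  83. 299.] [0.446 0.247 0.299] step [-13.9  -8.4  27.9] 32.0
beh [ 94.  75. 218.] [0.451 0.288 0.218] step [ 0. -0. 90.] 90.0
1.10 [ 68.  75. 210.] [0.453 0.262 0.21 ] step [-26.6   5.4  -3.8] 27.0
1.00 [ 54.  75. 208.] [0.455 0.248 0.208] step [-13.1   2.9  -4.4] 14.0
0.90 [ 40.  75. 204.] [0.456 0.234 0.204] step [-13.6   2.9  -3. ] 14.0
0.80 [ 27.  75. 200.] [0.457 0.22  0.2  ] step [-14.    2.8  -1.5] 14.0
0.70 [ 14.  75. 193.] [0.458 0.208 0.193] step [-14.2   2.7  -0. ] 14.0
0.60 [  2.  75. 186.] [0.46  0.195 0.186] step [-14.2   2.5   1.5] 15.0
0.50 [-10.  75. 177.] [0.461 0.184 0.177] step [-14.1   2.4   3.1] 15.0
0.40 [-20.  75. 166.] [0.462 0.173 0.166] step [-13.8   2.2   4.6] 15.0
0.30 [-30.  75. 155.] [0.463 0.164 0.155] step [-13.3   1.9   6.1] 15.0
0.20 [-38.  75. 142.] [0.463 0.156 0.142] step [-12.6   1.7   7.5] 15.0
0.10 [-45.  75. 129.] [0.464 0.149 0.129] step [-11.8   1.4   8.9] 15.0
0.00 [-50.  75. 115.] [0.464 0.144 0.115] step [-10.8   1.1  10.1] 15.0
```

Request:
{"fn": "send_rows", "kwargs": {
  "offset": [
    [-9,2,-1],
    [-18,4,-3],
    [-26,5,-4],
    [-33,7,-6],
    [-40,8,-8]
  ],
  "roll": [0,0,0,0,0]
}}

```text
clock: 28.08
position: [0.4559, 0.2454, 0.2093]
ee_rot: [0.726, 0.647, 0.173, -0.153]
ft_force: [0.6, 3.3, 0.3]
grip_width: 0.001
```

Request:
{"fn": "send_rows", "kwargs": {
  "offset": [
    [-6,1,-1],
    [-11,2,-2],
    [-17,3.5,-3.4],
    [-22,4.5,-4],
    [-28,5.7,-4.5]
  ],
  "roll": [0,0,0,0,0]
}}

```text
clock: 28.5
position: [0.458, 0.2181, 0.2]
ee_rot: [0.726, 0.648, 0.172, -0.153]
ft_force: [-0.5, 2.4, 0.7]
grip_width: 0.002
```

Request:
{"fn": "send_rows", "kwargs": {
  "offset": [
    [-5.6,1,0],
    [-11,2,0],
    [-17,3,0.3],
    [-23,4,0.8],
    [-28,5.2,1.5]
  ],
  "roll": [0,0,0,0,0]
}}

```text
clock: 28.92
position: [0.4602, 0.193, 0.1856]
ee_rot: [0.727, 0.647, 0.172, -0.153]
ft_force: [-0.4, 1.2, 1.5]
grip_width: -0.0
```

```bash
python3 st.py
python3 - <<'E'
from lid import *
p,d,c=shot('scene','pics/s6.png'); W=cloud(d,c); q=((W-C)@M).reshape(-1,3)*1000
print('tcp case',(M.T@(s['position']-C)*1000).round(1))
m=(q[:,1]<-40)&(q[:,1]>-115)&(q[:,2]>75)&(q[:,2]<260)&(abs(q[:,0]-20)<140); Q=q[m]; h=Q[Q[:,2]>Q[:,2].max()-8]; print('highest',h.mean(0).round())
cv2.imwrite('pics/v6.png',cv2.resize(p[70:250,260:500],(640,480)))
E
```

```text
{'clock': 28.917, 'joint_pos': [-0.367, -0.005, 0.173, 2.028, -0.519, 1.032, -0.057], 'position': [0.46, 0.193, 0.186], 'ft_force': [-0.437, 1.186, 1.527], 'grip_width': -0.0} x [0.103 0.888 0.448] z [ 0.051  0.445 -0.894]
tcp case [ -0.8  74.6 185.6]
highest [-31. -80. 189.]
```

View pics/v6.png

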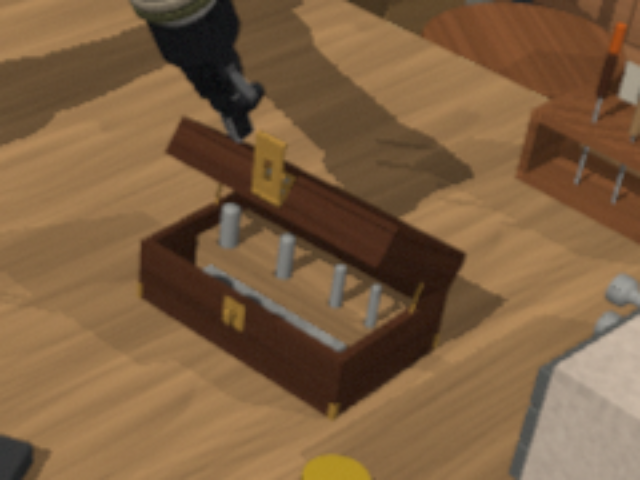

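The lid is following the fingers at about 0.6 rad with low force: fingers on its back near (240,130), hasp at (268,170) still folded up. I'll keep going and slow down at the end.

Request:
{"fn": "send_rows", "kwargs": {
  "offset": [
    [-5.6,1,1],
    [-11,2,2.4],
    [-17,3,4],
    [-22.5,3.8,6],
    [-28,4.6,7.7]
  ],
  "roll": [0,0,0,0,0]
}}

```text
clock: 29.38
position: [0.4625, 0.1712, 0.1661]
ee_rot: [0.727, 0.647, 0.172, -0.153]
ft_force: [0.5, 1.1, 0.5]
grip_width: 0.002
```

Request:
{"fn": "send_rows", "kwargs": {
  "offset": [
    [-5.3,0.8,2.4],
    [-10.6,1.5,4.9],
    [-15.9,2.2,7.6],
    [-21,2.9,10.5],
    [-25.9,3.6,13.6]
  ],
  "roll": [0,0,0,0,0]
}}

```text
clock: 29.8
position: [0.464, 0.154, 0.1423]
ee_rot: [0.726, 0.648, 0.172, -0.153]
ft_force: [-0.7, 1.1, 1.0]
grip_width: 0.003
```

Request:
{"fn": "send_rows", "kwargs": {
  "offset": [
    [-2.4,0.3,1.8],
    [-4.8,0.6,3.6],
    [-7.1,0.8,5.4],
    [-9.5,1.1,7.1],
    [-11.8,1.4,8.9]
  ],
  "roll": [0,0,0,0,0]
}}

```text
clock: 30.22
position: [0.4646, 0.1477, 0.1294]
ee_rot: [0.726, 0.648, 0.172, -0.153]
ft_force: [-0.4, 0.3, 0.6]
grip_width: -0.002
```

Request:
{"fn": "send_rows", "kwargs": {
  "offset": [
    [-2,0.2,1.8],
    [-4,0.4,3.6],
    [-6,0.6,5.4],
    [-8,0.8,7.2],
    [-9.5,1,8.7]
  ],
  "roll": [0,0,0,0,0]
}}

```text
clock: 30.63
position: [0.4651, 0.1429, 0.1173]
ee_rot: [0.726, 0.648, 0.172, -0.153]
ft_force: [0.2, 1.2, 1.2]
grip_width: -0.002
```

Request:
{"fn": "send_rows", "kwargs": {
  "offset": [
    [-0.7,0,0.7],
    [-1.3,0.1,1.4],
    [-1.8,0.1,2.5],
    [-2.2,0.1,3.4],
    [-2.2,0.1,3.4]
  ],
  "roll": [0,0,0,0,0]
}}

```text
clock: 31.05
position: [0.4653, 0.1424, 0.1136]
ee_rot: [0.726, 0.648, 0.172, -0.153]
ft_force: [-1.4, -1.5, 2.1]
grip_width: -0.003
```

```bash
cat > look.py <<'E'
from lid import *
p,d,c=shot('scene','pics/sl.png'); W=cloud(d,c); q=((W-C)@M)*1000
print('tcp case',(M.T@(s['position']-C)*1000).round(1),s['ft_force'].round(1))
for y0,y1 in((-120,-40),(30,60)):
    m=(q[...,1]<y1)&(q[...,1]>y0)&(q[...,2]>85)&(q[...,2]<180)&(q[...,0]>-78)&(q[...,0]<90); Q=q[m]
    f=np.polyfit(Q[Q[:,0]>-70][:,0],Q[Q[:,0]>-70][:,2],1); print('lid top',y0,len(Q),'slope',f.round(4),'z at x=-60',np.polyval(f,-60).round(1))
hsv=cv2.cvtColor(p,cv2.COLOR_BGR2HSV)
m=(hsv[...,1]>120)&(hsv[...,0]>15)&(hsv[...,0]<32)&(hsv[...,2]>70)&(abs(q[...,1])<22)&(q[...,0]<0)&(q[...,0]>-170)&(q[...,2]>10)&(q[...,2]<190); Q=q[m]
print('brass',len(Q))
for z in range(15,190,8):
    k=Q[abs(Q[:,2]-z)<4]
    if len(k)>2: print(z,len(k),'x',k[:,0].min().round(),k[:,0].max().round(),'y',k[:,1].min().round(),k[:,1].max().round())
E
python3 look.py
```

```text
tcp case [-51.6  74.3 113.6] [-1.4 -1.5  2.1]
lid top -120 1205 slope [2.400000e-03 1.086203e+02] z at x=-60 108.5
lid top 30 382 slope [-3.200000e-03  1.087123e+02] z at x=-60 108.9
brass 260
31 6 x -80.0 -75.0 y -7.0 14.0
39 16 x -89.0 -78.0 y -15.0 14.0
47 24 x -87.0 -78.0 y -14.0 16.0
55 23 x -93.0 -77.0 y -13.0 17.0
63 25 x -91.0 -76.0 y -13.0 21.0
71 6 x -83.0 -79.0 y -7.0 10.0
79 14 x -90.0 -79.0 y -16.0 10.0
87 26 x -96.0 -78.0 y -19.0 14.0
95 33 x -102.0 -79.0 y -20.0 15.0
103 31 x -105.0 -77.0 y -18.0 17.0
111 10 x -115.0 -82.0 y -18.0 9.0
119 12 x -119.0 -114.0 y -18.0 13.0
127 32 x -125.0 -115.0 y -16.0 14.0
```

```bash
cat > hasp.py <<'E'
from lid import *
xt,zt=Tc[[0,2],0],Tc[[0,2],2]
def tcp(th,r=50,gap=0):
    dr=np.array([-np.sin(th),-np.cos(th)]); m=np.array([-np.cos(th),np.sin(th)])
    k=np.clip(m@xt/.25,-1,1)
    q=np.array([-84,80])+r*dr+(1.5+gap)*m+11*k*xt
    return [q[0],0,q[1]]
if __name__=='__main__':
    print('tcp case',(M.T@(s['position']-C)*1000).round(1))
    pts=[('lift',[-62,72,175]),('over',[-85,0,180]),('gap',tcp(2.5,50,15)),('touch',tcp(2.5))]+[(f'{t:.2f}',tcp(t)) for t in np.arange(2.3,-.01,-.2)]+[('0',tcp(0)),('-.1',tcp(-.1))]
    p=s['position']
    for nm,q in pts:
        W=w(*q); dlt=T.T@(W-p)*1000; print(nm,np.round(q),'step',dlt.round(1),np.linalg.norm(dlt).round()); p=W
E
python3 hasp.py
```

```text
tcp case [-51.6  74.3 113.6]
lift [-62  72 175] step [ 18.8   4.4 -59.2] 62.0
over [-85   0 180] step [-4.5 75.2 -7.8] 76.0
gap [-91.   0. 135.] step [-25.5   1.3  37.7] 46.0
touch [-103.    0.  126.] step [-14.5   2.5   2.8] 15.0
2.30 [-111.    0.  119.] step [-9.5  1.6  2.5] 10.0
2.10 [-117.    0.  111.] step [-8.9  1.3  4.4] 10.0
1.90 [-121.    0.  103.] step [-7.9  0.9  6.1] 10.0
1.70 [-124.    0.   93.] step [-6.6  0.5  7.5] 10.0
1.50 [-124.    0.   83.] step [-5.   0.1  8.7] 10.0
1.30 [-125.    0.   72.] step [-5.4  0.1  9.5] 11.0
1.10 [-129.    0.   59.] step [-9.6  0.9 10. ] 14.0
0.90 [-132.    0.   46.] step [-7.6  0.5 10.1] 13.0
0.70 [-127.    0.   38.] step [ 0.2 -0.9  9.6] 10.0
0.50 [-119.    0.   32.] step [ 4.4 -1.7  8.8] 10.0
0.30 [-110.    0.   28.] step [ 6.1 -1.9  7.7] 10.0
0.10 [-100.    0.   25.] step [ 7.5 -2.   6.3] 10.0
0 [-95.   0.  25.] step [ 4.2 -1.   2.5] 5.0
-.1 [-90.   0.  25.] step [ 4.4 -1.   2.1] 5.0
```

Request:
{"fn": "send_rows", "kwargs": {
  "offset": [
    [-0.4,0,0.9],
    [-0.8,0,1.8],
    [-0.8,0,1.8],
    [-0.8,0,1.8],
    [-0.8,0,1.8]
  ],
  "roll": [0,0,0,0,0]
}}

```text
clock: 31.52
position: [0.4655, 0.1425, 0.113]
ee_rot: [0.726, 0.647, 0.173, -0.153]
ft_force: [-7.3, -6.7, 17.8]
grip_width: 0.001
```

Pressing a little harder gave 18 N with no movement, so the lid is shut. Now the hasp.

Request:
{"fn": "send_rows", "kwargs": {
  "offset": [
    [6,1,-20],
    [12,3,-40],
    [19,4,-61],
    [19,4,-61],
    [19,4,-61]
  ],
  "roll": [0,0,0,0,0]
}}

```text
clock: 31.93
position: [0.4685, 0.1319, 0.1755]
ee_rot: [0.726, 0.648, 0.173, -0.153]
ft_force: [0.3, 0.4, 0.2]
grip_width: 0.001
```

Request:
{"fn": "send_rows", "kwargs": {
  "offset": [
    [-2,25,-3],
    [-4,50,-6],
    [-5,75,-8],
    [-17,76,10],
    [-30,76,30]
  ],
  "roll": [0,0,0,0,0]
}}

```text
clock: 32.35
position: [0.5433, 0.1098, 0.1335]
ee_rot: [0.726, 0.648, 0.172, -0.152]
ft_force: [0.1, 0.2, -1.2]
grip_width: -0.0
```

```bash
python3 hasp.py | head -6
python3 - <<'E'
from h import *
p,d,c=shot('wrist','pics/w7.png'); p2,_,_=shot('scene')
cv2.imwrite('pics/v7.png',np.hstack([cv2.resize(p,(400,300)),cv2.resize(p2[100:250,280:480],(400,300))]))
E
python3 look.py
```

```text
tcp case [-91.4  -0.3 133.5]
lift [-62  72 175] step [ 31.  -76.8 -31.1] 88.0
over [-85   0 180] step [-4.6 75.2 -7.8] 76.0
gap [-91.   0. 135.] step [-25.5   1.2  37.7] 46.0
touch [-103.    0.  126.] step [-14.5   2.5   2.8] 15.0
2.30 [-111.    0.  119.] step [-9.5  1.6  2.5] 10.0
tcp case [-91.3   3.9 129.5] [-0.4 -0.3 -0. ]
lid top -120 1213 slope [-5.000000e-04  1.085319e+02] z at x=-60 108.6
lid top 30 250 slope [4.400000e-03 1.084219e+02] z at x=-60 108.2
brass 257
31 7 x -81.0 -78.0 y -10.0 12.0
39 16 x -83.0 -78.0 y -10.0 14.0
47 24 x -91.0 -76.0 y -14.0 15.0
55 24 x -92.0 -77.0 y -13.0 12.0
63 21 x -90.0 -75.0 y -15.0 19.0
71 4 x -81.0 -79.0 y -7.0 10.0
79 15 x -91.0 -80.0 y -18.0 9.0
87 26 x -96.0 -79.0 y -19.0 12.0
95 32 x -102.0 -78.0 y -18.0 17.0
103 33 x -108.0 -79.0 y -18.0 14.0
111 10 x -114.0 -83.0 y -19.0 11.0
119 12 x -120.0 -113.0 y -17.0 12.0
127 32 x -125.0 -117.0 y -16.0 14.0
```

View pics/v7.png

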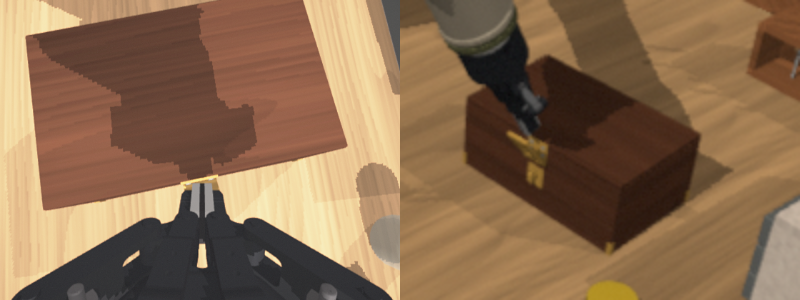

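Request:
{"fn": "send_rows", "kwargs": {
  "offset": [
    [-4,2,-1],
    [-8,4,-1.5],
    [-11,6.4,-2],
    [-16,7.2,-0.6],
    [-21,8,0.6]
  ],
  "roll": [0,0,0,0,0]
}}

```text
clock: 32.92
position: [0.5483, 0.0903, 0.1249]
ee_rot: [0.726, 0.648, 0.172, -0.153]
ft_force: [-0.3, -1.0, 0.4]
grip_width: -0.001
```

Request:
{"fn": "send_rows", "kwargs": {
  "offset": [
    [-4,0.6,2],
    [-9,1.3,4.4],
    [-13,1.8,7.4],
    [-17,2.2,10.5],
    [-17,2.2,10.5]
  ],
  "roll": [0,0,0,0,0]
}}

```text
clock: 33.33
position: [0.5482, 0.0794, 0.1062]
ee_rot: [0.727, 0.647, 0.171, -0.153]
ft_force: [-0.5, 0.1, -0.0]
grip_width: 0.005
```

Request:
{"fn": "send_rows", "kwargs": {
  "offset": [
    [-3,0.3,4],
    [-6.6,0.5,7.5],
    [-9,0.6,12],
    [-11.6,0.6,16.2],
    [-11.6,0.6,16.2]
  ],
  "roll": [0,0,0,0,0]
}}

```text
clock: 33.75
position: [0.5483, 0.0768, 0.0864]
ee_rot: [0.727, 0.647, 0.171, -0.154]
ft_force: [-0.1, 0.5, -0.7]
grip_width: -0.001
```

```bash
python3 look.py; python3 hasp.py | tail -10
```

```text
tcp case [-124.8   -2.2   86.4] [-0.1  0.5 -0.7]
lid top -120 1211 slope [-2.300000e-03  1.085903e+02] z at x=-60 108.7
lid top 30 375 slope [-2.200000e-03  1.085761e+02] z at x=-60 108.7
brass 280
39 15 x -90.0 -78.0 y -11.0 16.0
47 15 x -90.0 -78.0 y -12.0 10.0
55 18 x -93.0 -77.0 y -14.0 19.0
63 6 x -90.0 -80.0 y -14.0 -4.0
79 125 x -147.0 -75.0 y -19.0 16.0
87 50 x -149.0 -79.0 y -19.0 15.0
95 24 x -117.0 -77.0 y -17.0 19.0
103 25 x -123.0 -79.0 y -16.0 13.0
1.50 [-124.    0.   83.] step [-5.   0.1  8.7] 10.0
1.30 [-125.    0.   72.] step [-5.4  0.1  9.5] 11.0
1.10 [-129.    0.   59.] step [-9.6  0.9 10. ] 14.0
0.90 [-132.    0.   46.] step [-7.6  0.5 10.1] 13.0
0.70 [-127.    0.   38.] step [ 0.2 -0.9  9.6] 10.0
0.50 [-119.    0.   32.] step [ 4.4 -1.7  8.8] 10.0
0.30 [-110.    0.   28.] step [ 6.1 -1.9  7.7] 10.0
0.10 [-100.    0.   25.] step [ 7.5 -2.   6.3] 10.0
0 [-95.   0.  25.] step [ 4.2 -1.   2.5] 5.0
-.1 [-90.   0.  25.] step [ 4.4 -1.   2.1] 5.0
```

Request:
{"fn": "send_rows", "kwargs": {
  "offset": [
    [-1,-2,3],
    [-4,-2.2,8],
    [-6.6,-2.2,12.7],
    [-11,-1.8,18],
    [-16,-1.3,22.7]
  ],
  "roll": [0,0,0,0,0]
}}

```text
clock: 34.22
position: [0.5471, 0.073, 0.0595]
ee_rot: [0.726, 0.648, 0.172, -0.153]
ft_force: [-0.6, 1.3, 0.5]
grip_width: 0.004
```

Request:
{"fn": "send_rows", "kwargs": {
  "offset": [
    [-4,0.2,5],
    [-7.6,0.5,10.1],
    [-7.5,0,15],
    [-7.4,-0.4,19.7],
    [-7.4,-0.4,19.7]
  ],
  "roll": [0,0,0,0,0]
}}

```text
clock: 34.63
position: [0.5465, 0.0758, 0.0383]
ee_rot: [0.726, 0.648, 0.171, -0.154]
ft_force: [-0.1, -0.0, 0.3]
grip_width: -0.001
```

Request:
{"fn": "send_rows", "kwargs": {
  "offset": [
    [2,-0.8,4.4],
    [4.4,-1.7,8.8],
    [7.4,-2.6,12.7],
    [10.5,-3.6,16.5],
    [10.5,-3.6,16.5]
  ],
  "roll": [0,0,0,0,0]
}}

```text
clock: 35.05
position: [0.545, 0.0936, 0.029]
ee_rot: [0.726, 0.648, 0.172, -0.154]
ft_force: [0.0, 1.2, 1.3]
grip_width: -0.001
```

```bash
python3 look.py; python3 hasp.py | tail -4
```

```text
tcp case [-107.7   -0.4   29. ] [0.  1.2 1.3]
lid top -120 1192 slope [-1.100000e-03  1.086236e+02] z at x=-60 108.7
lid top 30 370 slope [-1.000000e-03  1.085878e+02] z at x=-60 108.6
brass 244
23 14 x -107.0 -99.0 y -18.0 -7.0
31 14 x -103.0 -80.0 y -17.0 -0.0
39 17 x -104.0 -79.0 y -17.0 -5.0
47 15 x -97.0 -82.0 y -18.0 -8.0
55 18 x -93.0 -80.0 y -17.0 15.0
63 31 x -92.0 -83.0 y -16.0 17.0
71 32 x -90.0 -80.0 y -17.0 20.0
79 35 x -90.0 -79.0 y -19.0 15.0
87 19 x -88.0 -77.0 y -16.0 11.0
95 24 x -87.0 -78.0 y -18.0 17.0
103 22 x -85.0 -79.0 y -16.0 18.0
111 3 x -85.0 -83.0 y -16.0 1.0
0.30 [-110.    0.   28.] step [ 6.1 -1.9  7.7] 10.0
0.10 [-100.    0.   25.] step [ 7.5 -2.   6.3] 10.0
0 [-95.   0.  25.] step [ 4.2 -1.   2.5] 5.0
-.1 [-90.   0.  25.] step [ 4.4 -1.   2.1] 5.0
```

Request:
{"fn": "send_rows", "kwargs": {
  "offset": [
    [3,-1,3],
    [6,-2,6],
    [9.2,-3,9.1],
    [9.2,-3,9.1],
    [9.2,-3,9.1]
  ],
  "roll": [0,0,0,0,0]
}}

```text
clock: 35.52
position: [0.5436, 0.1052, 0.0252]
ee_rot: [0.726, 0.648, 0.172, -0.153]
ft_force: [0.7, -0.1, -0.3]
grip_width: 0.0
```

Request:
{"fn": "send_rows", "kwargs": {
  "offset": [
    [0.9,-0.2,0.4],
    [1.8,-0.4,0.9],
    [2.6,-0.6,1.3],
    [2.6,-0.6,1.3],
    [2.6,-0.6,1.3]
  ],
  "roll": [0,0,0,0,0]
}}

```text
clock: 35.93
position: [0.5436, 0.1076, 0.0253]
ee_rot: [0.726, 0.648, 0.172, -0.153]
ft_force: [-0.1, -0.5, 0.0]
grip_width: -0.002
```

```bash
python3 look.py | grep -v top
```

```text
tcp case [-93.6  -0.4  25.3] [-0.1 -0.5  0. ]
brass 185
23 13 x -91.0 -83.0 y -19.0 -7.0
31 9 x -87.0 -83.0 y -16.0 -3.0
39 12 x -88.0 -81.0 y -17.0 -5.0
47 7 x -87.0 -83.0 y -19.0 -8.0
55 3 x -84.0 -78.0 y -16.0 3.0
63 15 x -86.0 -81.0 y -17.0 9.0
71 23 x -88.0 -81.0 y -16.0 19.0
79 33 x -91.0 -78.0 y -18.0 16.0
87 21 x -90.0 -79.0 y -14.0 16.0
95 24 x -85.0 -79.0 y -18.0 16.0
103 22 x -84.0 -78.0 y -16.0 17.0
```

Request:
{"fn": "send_rows", "kwargs": {
  "offset": [
    [0.9,-0.2,0.4],
    [1.8,-0.4,0.9],
    [2.6,-0.6,1.3],
    [2.6,-0.6,1.3],
    [2.6,-0.6,1.3]
  ],
  "roll": [0,0,0,0,0]
}}

```text
clock: 36.4
position: [0.5436, 0.1087, 0.025]
ee_rot: [0.727, 0.647, 0.171, -0.152]
ft_force: [-0.8, -7.6, 1.1]
grip_width: -0.003
```

Request:
{"fn": "send_rows", "kwargs": {
  "offset": [
    [0.9,-0.2,0.4],
    [1.3,-0.3,0.7],
    [1.3,-0.3,0.7],
    [1.3,-0.3,0.7],
    [1.3,-0.3,0.7]
  ],
  "roll": [0,0,0,0,0]
}}

```text
clock: 36.82
position: [0.5436, 0.1089, 0.0248]
ee_rot: [0.728, 0.647, 0.171, -0.152]
ft_force: [-2.5, -11.9, 1.8]
grip_width: 0.002
```

Firm contact: 12 N without movement. I'll withdraw along the tool axis and check everything.

Request:
{"fn": "send_rows", "kwargs": {
  "offset": [
    [-4,1,-10],
    [-10,2,-30],
    [-20,4,-60],
    [-30,6,-95],
    [-40,8,-130]
  ],
  "roll": [0,0,0,0,0]
}}

```text
clock: 37.23
position: [0.5398, 0.0172, 0.1249]
ee_rot: [0.726, 0.648, 0.172, -0.154]
ft_force: [1.0, -0.2, -0.4]
grip_width: 0.0
```

Request:
{"fn": "send_rows", "kwargs": {
  "offset": [
    [-30,0,-25],
    [-60,0,-50],
    [-60,0,-50],
    [-60,0,-50],
    [-60,0,-50]
  ],
  "roll": [0,0,0,0,0]
}}

```text
clock: 37.65
position: [0.5317, -0.0572, 0.1415]
ee_rot: [0.726, 0.647, 0.172, -0.153]
ft_force: [0.4, 0.1, -0.5]
grip_width: -0.001
```

```bash
python3 look.py
python3 - <<'E'
from h import *
p,d,c=shot('wrist','pics/w8.png'); p2,_,_=shot('scene','pics/sf.png')
cv2.imwrite('pics/v8.png',np.vstack([np.hstack([cv2.resize(p,(400,300)),cv2.resize(p2[120:240,300:460],(400,300))]),cv2.resize(p2,(400,300)).repeat(1,1) if 0 else np.hstack([cv2.resize(p2,(400,300)),cv2.resize(cv2.imread('pics/scene.png'),(400,300))])]))
E
```

```text
tcp case [-256.6   27.   141.5] [ 0.4  0.1 -0.5]
lid top -120 1205 slope [ -0.     108.6777] z at x=-60 108.7
lid top 30 398 slope [-2.300000e-03  1.085676e+02] z at x=-60 108.7
brass 298
15 7 x -88.0 -80.0 y -16.0 13.0
23 34 x -89.0 -81.0 y -19.0 15.0
31 22 x -87.0 -80.0 y -16.0 14.0
39 24 x -88.0 -81.0 y -18.0 15.0
47 28 x -92.0 -79.0 y -17.0 18.0
55 25 x -91.0 -79.0 y -16.0 13.0
63 30 x -87.0 -79.0 y -17.0 17.0
71 23 x -87.0 -81.0 y -17.0 14.0
79 33 x -88.0 -78.0 y -18.0 16.0
87 22 x -86.0 -78.0 y -18.0 14.0
95 22 x -85.0 -78.0 y -16.0 16.0
103 21 x -85.0 -78.0 y -18.0 16.0
111 3 x -85.0 -84.0 y -17.0 -10.0
```

View pics/v8.png

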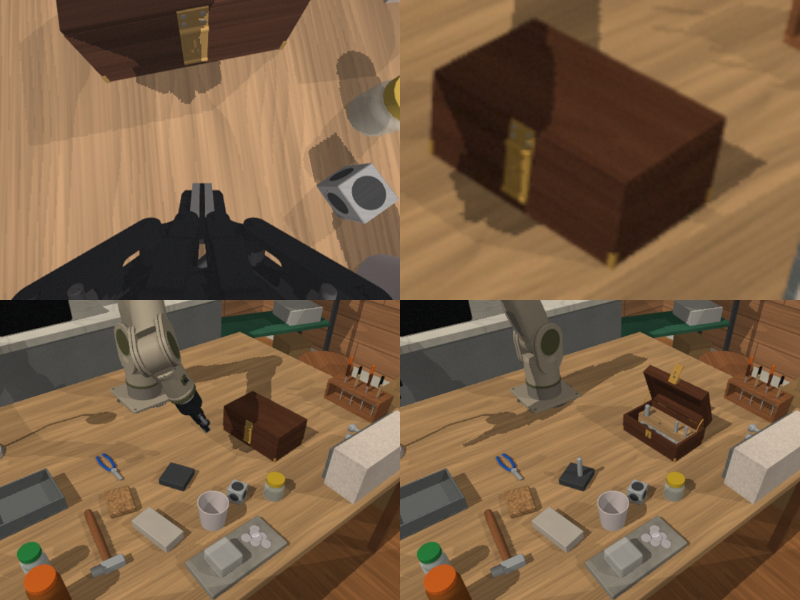

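The lid is shut. The hasp lies flat (top right, (517,160)) with the staple through its slot, and the loose things are where they were at the start. Robot is clear; handing in.

```bash
python3 -c "
from workcell import manip
print(manip.hand_in())"
```

```text
the job is handed in; nothing more can be done
None
```

The punch is back in its bore, the lid is shut, the hasp lies flat over the staple, and I handed the job in at about 38 s of the 72 s allowed.

- **Tool tilt:** A vertical hand would have hit the open lid, and the moves only allow shifts and a turn about the tool's axis. I got about 27° of tilt by pushing the arm against its reach limits at the side. One swing back drove joints 2 and 3 to their limits, so I backed off and took a wider arc.
- **Punch:** I gripped it upright at the tilt and lowered it with almost no side force. It touched bottom at 15 N with its foot at about z = 18 mm, and only then did I let go. Its top read level with the other three punches to within 1–2 mm.
- **Lid:** I eased it shut from behind, slowing near the end. An 18 N press at the end moved it no further. Its top measured flat at about 108.6 mm against a nominal 110; I put that down to camera calibration.
- **Hasp:** I swung it down and pressed it against the front at about 12 N. After withdrawing, the strap measured at case x of about -87 mm all the way down, with the staple showing through the slot at about -92 mm.
- **Loose things:** Before and after pictures show the loose things unmoved. I compared these by eye only. I did not check the punches inside the case again after shutting the lid.

I viewed 10 pictures.

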